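# Put an LC column away in its drawer

## Task

Pull the drawer fully open by its handle, then draw the steel column straight up out of its light stand without tipping the stand, lay it in the two notches of the sloping rest with its lower end at the stop and let go of it. Then take the column again across its middle, lay it level in the two blue notches inside the drawer and push the drawer fully shut. Leave the stand upright where it is, and do not disturb the bottle, the beaker or the carton.

Things in the scene. Friction and masses are not known exactly. Their poses are not given: they have to be found in the camera images.
- cab_drawer0 (a joint): Slide of the only drawer of the low grey drawer unit. 0 = shut; grows in m as it comes out along -x of cab; end stop at 0.182. It starts shut or ajar by up to 20 mm. It slides easily (a few N, no spring or latch) and stays where it is left. The drawer's inside is 178 mm along y, 14 mm spare beyond each column end.
- cab: The fixed drawer unit, 260 deep x 220 wide x 100 high; origin at the centre of its underside, on the bench. Its front looks along its own -x (towards the robot), z up. The front face of the shut drawer is 130 mm from the origin along -x.
- cab_drawer0_handle (a point): Middle of the drawer's steel bar handle: a round bar 11 mm thick, 110 mm long, level, along y of cab, its centre line 42 mm in front of the drawer's front, 62 mm above the bench (38 mm below the unit's top). Held by two 8 mm stems 47 mm either side of the middle. It moves with the drawer.
- cradle_mid (a point): Where the column's centre belongs in the drawer: it lies along y, laid from above in two blue V notches 34 mm either side of this point (each 9 mm thick, 26 mm wide at the mouth, tips level with the axis). Axes as cab; moves with the drawer. Inner floor 30 mm below, side walls up to 26 mm above, inside of the drawer front 52 mm away along -x, low blue divider 122 mm away along +x.
- column_mid (a point): Centre of the chromatography column: a straight rod 150 mm long, 16 mm steel tube with a round dark end fitting, 22 mm in diameter, 16 mm long, at each end; white label, blue band; 0.14 to 0.24 kg, sturdy (a weak grip at its end lets it sag). Its z axis runs along it; it may lie either way round. It starts upright in the stand, lower end 10 mm above the bench, upper 105 mm free.
- stand: Light green plastic stand (about 0.16 kg, free-standing): disc foot 80 mm in diameter and 10 mm high, on it a 40 x 40 mm block up to 55 mm above the bench with an upright 25 mm bore, 45 mm deep, that holds the column loosely. Origin at the centre of its underside, z up.
- rest: Fixed sloping rest, blue base 80 x 140 mm; origin at the centre of its underside, z up. The laid column slopes at 45 degrees in this frame's plane x = 0, rising to +y: lower end at the stop plate at (0,-58,47) mm, upper end at (0,48,153) mm. V notches (9 mm thick, 26 mm wide) hold it 27 and 95 mm from its lower end; between them fingers have 33 mm clear below its axis.
- rest_mid (a point): Where the column's centre lies when it is laid in the sloping rest with its lower end at the stop.
- bottle: Bystander: amber glass bottle, 62 mm in diameter, 180 mm high, close by the stand (centre 88 to 96 mm from it). Origin at the centre of its underside.
- beaker: Bystander: clear beaker, 60 mm in diameter, 75 mm high, near the rest. Origin at the centre of its underside.
- vialbox: Bystander: cardboard carton 60 x 90 x 45 mm (x, y, z) standing loose on the bench on the left (+y) side of the drawer unit, close to it. Origin at the centre of its underside.
Not all that is in view belongs to the job. What is meant by the part that bears column_mid is not green, and is the smaller of those in its own colour.

How it is judged:
By the outcome, as a careful person would: the job done as asked, in the order asked, and still so for the second after the job is handed in, with the robot touching nothing.
It also fails if it takes over 72 s, if anything falls off the work surface, if the arm or the gripper's body presses on something with over 40 N, if the wrist force passes 120 N, or if a joint passes its speed limit or range.

## Robot

A 6-joint arm with a two-finger parallel gripper is mounted at the origin on the work surface. World frame = base frame: x ahead of the robot, y to its left, z up, the work surface at z = 0. Lengths are in m, angles in degrees, forces in N, time in s.
With the tool pointing down it reaches from about 0.325 to 0.9 m from the base axis. Payload 6.1 kg.
Tool frame: the origin (TCP) lies between the finger pads; the fingertips stand 17 mm ahead of it and the grasp point (between the pads) lies 2 mm behind it (manip.finger_overhang is the distance from the TCP to the fingertips, in m); z points along the fingers, y is the direction in which the jaws open and shut (so a half turn about z gives the same grasp; the last joint's range is limited). The gripper opens to 87 mm and grips with 3 to 60 N. Pads are 19 mm wide; open, the fingers measure 117 mm over their backs; the gripper's body (75 mm by 190 mm) begins 51 mm behind the grasp point.
Start: joints at [-73.917, 12.628, 87.462, -0, 79.91, -7.225], TCP at [0.247, -0.574, 0.24] pointing down, gripper open.
Joint ranges: [-170.65, 170.65], [-52.31, 119.04], [5.05, 147.46], [-71.25, 251.25], [11.57, 151.72], [-153.62, 153.62]. Speed limits (degrees/s): [147.25, 147.25, 172.46, 180, 180, 180].

## Interface

Orientations are given as [roll, pitch, yaw] about the fixed x, y, z axes, in that order (R = Rz(yaw) Ry(pitch) Rx(roll)).
In Python, from station import manip gives the robot as it stands.
- The arm moves only by the tool servo_tool, never from a script. Its argument "moves" is a list of rows, each an object with "delta_pos": the shift along the tool's x, y, z in mm, a list of three; "twist": the turn about the tool's z in degrees. A call has 1 to 10 rows; each row shifts and turns the commanded pose from where the row before left it, along the tool's axes as they then stand; what a row does not reach is not made up. A row lasts 1/10 s, in which the tool goes at most 50 mm and 8.59 degrees, less where a joint would pass 70% of its speed; a pose out of reach is approached as far as the arm can. A call with a gripper value outside its range is refused whole. "claw" is the closure, from -1 (fully open) to 1 (shut), set as the call begins (left out, the last holds). The fingers move at their own pace and stop on an object; "force" is the grip in N (left out, the last holds). Time passes only in rows, so rows that do not move let the fingers close. It gives the time, the measured TCP pose, the force and the opening at its end, in the units of the state.
- manip.sense(): the state, without advancing time (a new reading comes with each control period).
- manip.grab_frame(name): name is "scene" or "top" or "wrist"; returns (picture, depth): 480x640x3 uint8, red, green, blue; 480x640 float32, m along the optical axis (not along the pixel's ray), 0 where there is no reading.
- manip.camera_info(name): a dict with "fov_y" (degrees; the focal length in pixels is half the picture's height over the tangent of half this angle, whatever the lens; pixels are square), "cx", "cy" (the principal point, pixels), "rvec" (rotation vector, rad) and "tvec" (3), from world to camera coordinates, as OpenCV has them; the wrist camera has in their place "tool_from_camera" (4x4, takes a point from camera to tool coordinates, whose origin is the TCP and whose axes are the flange's). Camera axes: x right, y down, z forward; pixel columns grow to the right and rows downward; lengths in m; the calibration is good to about 2 mm. A picture is of the moment at which its call begins: read the wrist's pose just before it. camera_info takes no time and is no camera call.
- manip.job_done(): hands the job in, once; it reports no verdict.
Trained networks look in the newest picture that a camera, given by its name, has taken for a name from the list of things; names that differ only in an ending like _2 or _b are one class to them, and where a whole thing is asked for, a point or a joint stands for the part that bears it (a point fixed in the world has none). Each returns a list of dicts, best first, with "conf" (0 to 1); they miss things now and then, are a little off and sometimes report something else, mostly with a low value. They report only what shows in the picture. A call takes as long as a camera call. They do not tell look-alikes from the thing itself.
- manip.outline_of(camera, target): "mask" (480x640 bool, what is visible of it) and "box" ([left, top, right, bottom] in pixels, round what is visible of it).
The state is a dict: "time_s": time; "joints": joint angles; "qvel": joint speeds; "tau": joint torques, N m; "position": TCP position; "tcp_rot": TCP orientation; "contact_force": force on the tool from outside, world axes, zero at the start; "wrist_torque": the same for the moment, N m; "grip_width": finger opening in m.
Only numpy, scipy, OpenCV 4.12 (cv2) and the standard library are available. Lean on these libraries where they do the work, as an engineer would, in place of code of your own. Each camera call takes 0.05 s, during which the arm holds its last target.

## Working session

There is one attempt and no reset: what is moved stays moved. The work goes in short steps, Python scripts to look and compute and a tool call to move; the robot and the scene stay as the last step left them, time stands still between calls to the robot, and variables do not carry over. Pictures are saved under pics/ and viewed, and the job is handed in when it is done.

Besides the shell and the picture viewer there is one more tool, called after "Call:" as name(argument=value, ...), one argument or row to a line, values as JSON. servo_tool: Moves the arm, as the interface text tells. Its arguments: {"type":"object","properties":{"moves":{"type":"array","items":{"type":"object","properties":{"delta_pos":{"type":"array","items":{"type":"number"}},"twist":{"type":"number"}}}},"claw":{"type":"number"},"force":{"type":"number"}},"required":["moves"]}

```bash
ls; mkdir -p pics
python3 - <<'E'
from station import manip
import cv2
print(manip.sense())
for n in ("scene","top"):
    p,d=manip.grab_frame(n); cv2.imwrite(f"pics/{n}0.png",p[:,:,::-1])
    print(n,manip.camera_info(n))
print(manip.camera_info("wrist"),manip.finger_overhang)
E
```

```text
pics
{'time_s': 0.0, 'joints': array([-7.39157512e+01,  1.26753766e+01,  8.75279352e+01,  1.27778448e-04,
        7.99116768e+01, -7.22828857e+00]), 'qvel': array([ 0.15496064, -0.08650839, -0.11878618,  0.07445776,  0.02571285,
       -0.03226657]), 'tau': array([-1.43354937e-03, -4.94621050e+01, -3.87379181e+01,  6.98101823e-02,
        5.71694656e-02, -1.39897320e-04]), 'position': array([ 0.24713417, -0.57339536,  0.23841574]), 'tcp_rot': array([-1.79885941e+02, -1.45929669e-02,  2.33125003e+01]), 'contact_force': array([ 0.98542231, -0.83635266,  0.60215703]), 'wrist_torque': array([ 0.01895943, -0.01780023, -0.02587177]), 'grip_width': 0.08710424521024901}
scene {'fov_y': 45.4119007036332, 'cx': 327.3616483183435, 'cy': 235.22129362470747, 'rvec': array([ 1.98023838,  1.44158864, -0.61211253]), 'tvec': array([-0.17926808, -0.33660453,  1.66899799])}
top {'fov_y': 48.805809963702046, 'cx': 317.6637253229624, 'cy': 249.29532169522582, 'rvec': array([ 2.20740089, -2.15353482,  0.10874945]), 'tvec': array([-0.03811255,  0.60972119,  1.13342696])}
{'fov_y': 58.1466126682652, 'cx': 322.0005185761316, 'cy': 234.2304485782778, 'tool_from_camera': array([[ 5.44317080e-04, -9.70852651e-01, -2.39676521e-01,
         6.51138037e-02],
       [ 9.99998699e-01,  1.64584423e-04,  1.60436720e-03,
        -1.21552631e-03],
       [-1.51815713e-03, -2.39677082e-01,  9.70851477e-01,
        -1.46024071e-01],
       [ 0.00000000e+00,  0.00000000e+00,  0.00000000e+00,
         1.00000000e+00]])} 0.017
```

View pics/scene0.png

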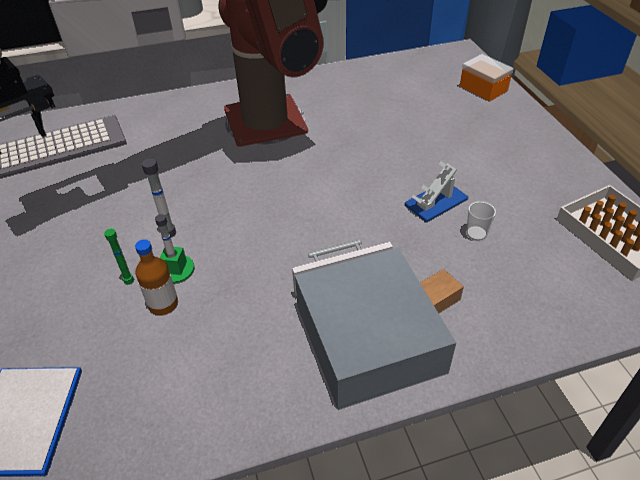

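View pics/top0.png

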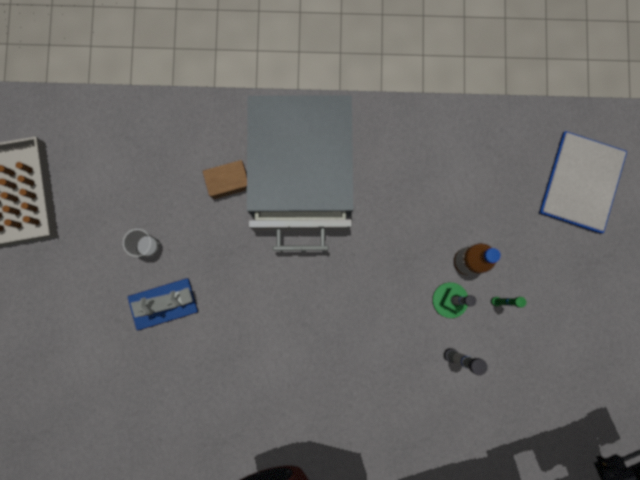

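The scene image shows the green stand with a steel column at about (175,255), a taller look-alike column at (155,200), a green column at (118,255), the bottle at (157,280), the unit, the rest at (437,195), the beaker and the carton. Next I'll localise them from masks and depth.

```bash
cat > h.py <<'E'
from station import manip
import numpy as np, cv2
from scipy.spatial.transform import Rotation as R
def K(ci):
    f=240/np.tan(np.radians(ci["fov_y"]/2)); return f,ci["cx"],ci["cy"]
def cam_pose(n,s=None):
    ci=manip.camera_info(n)
    if n=="wrist":
        s=s or manip.sense()
        T=np.eye(4);T[:3,:3]=R.from_euler('xyz',s["tcp_rot"],degrees=True).as_matrix();T[:3,3]=s["position"]
        return ci,T@ci["tool_from_camera"]
    Rm=cv2.Rodrigues(ci["rvec"])[0];T=np.eye(4);T[:3,:3]=Rm.T;T[:3,3]=-Rm.T@ci["tvec"]
    return ci,T
def cloud(n,d,s=None):
    ci,T=cam_pose(n,s);f,cx,cy=K(ci)
    v,u=np.mgrid[:480,:640]
    P=np.stack([(u-cx)/f*d,(v-cy)/f*d,d],-1)
    P=P@T[:3,:3].T+T[:3,3]; P[d<=0]=np.nan
    return P
def ray(n,u,v,s=None):
    ci,T=cam_pose(n,s);f,cx,cy=K(ci)
    return T[:3,3],T[:3,:3]@np.array([(u-cx)/f,(v-cy)/f,1.])
def proj(n,X,s=None):
    ci,T=cam_pose(n,s);f,cx,cy=K(ci);X=np.atleast_2d(X)
    p=(X-T[:3,3])@T[:3,:3];return np.c_[p[:,0]/p[:,2]*f+cx,p[:,1]/p[:,2]*f+cy]
def grab(n,save=None):
    s=manip.sense();p,d=manip.grab_frame(n)
    if save: cv2.imwrite(f"pics/{save}.png",p[:,:,::-1])
    return s,p,d,cloud(n,d,s)
E
python3 - <<'E'
from h import *
np.set_printoptions(precision=4,suppress=True)
for n in("top","scene"):
    s,p,d,P=grab(n)
    np.savez(f"{n}0.npz",p=p,d=d,P=P)
    for t in ("cab","cab_drawer0_handle","column_mid","stand","rest","bottle","beaker","vialbox"):
        for o in manip.outline_of(n,t)[:4]:
            m=o["mask"]&(d>0)
            q=P[m]
            print(n,t,round(o["conf"],2),np.round(o["box"]),m.sum(),*[np.round(np.nanpercentile(q,k,axis=0),3) for k in (2,50,98)] if m.sum() else "")
print(manip.sense()["time_s"])
E
```

```text
top cab 0.71 [246.  96. 355. 254.] 14499 [ 0.618 -0.085  0.022] [0.78 0.02 0.1 ] [0.923 0.126 0.105]
top cab_drawer0_handle 0.58 [251. 210. 350. 251.] 2030 [ 0.606 -0.08   0.019] [0.66 0.01 0.07] [0.694 0.109 0.092]
top column_mid 0.93 [444. 352. 490. 374.] 589 [ 0.375 -0.332  0.008] [ 0.39  -0.311  0.159] [ 0.401 -0.305  0.213]
top column_mid 0.78 [488. 295. 527. 306.] 316 [ 0.498 -0.473  0.   ] [ 0.507 -0.415  0.095] [ 0.517 -0.41   0.153]
top column_mid 0.59 [449. 295. 477. 305.] 229 [ 0.498 -0.328  0.028] [ 0.507 -0.314  0.149] [ 0.516 -0.309  0.163]
top stand 0.89 [434. 281. 469. 316.] 881 [ 0.472 -0.352  0.006] [ 0.508 -0.309  0.013] [ 0.542 -0.283  0.061]
top rest 0.86 [128. 276. 197. 331.] 2305 [0.434 0.248 0.008] [0.484 0.311 0.015] [0.532 0.382 0.113]
top bottle 0.96 [452. 246. 497. 273.] 1114 [ 0.565 -0.371  0.011] [ 0.59  -0.342  0.12 ] [ 0.62  -0.325  0.182]
top beaker 0.77 [124. 230. 160. 257.] 702 [0.587 0.33  0.002] [0.614 0.368 0.038] [0.637 0.384 0.078]
top vialbox 0.7 [204. 162. 248. 198.] 1235 [0.723 0.14  0.013] [0.757 0.182 0.045] [0.794 0.225 0.05 ]
scene cab 0
[... 412 characters left out ...]
0.421  0.085] [ 0.519 -0.413  0.151]
scene column_mid 0.61 [142. 158. 173. 234.] 798 [ 0.222 -0.342 -0.001] [ 0.396 -0.319  0.138] [ 0.403 -0.309  0.211]
scene stand 0.59 [162. 247. 194. 286.] 770 [ 0.482 -0.342 -0.   ] [ 0.525 -0.312  0.023] [ 0.549 -0.286  0.061]
scene rest 0.96 [404. 163. 471. 220.] 1606 [0.466 0.245 0.004] [0.495 0.31  0.014] [0.536 0.379 0.099]
scene bottle 0.8 [135. 238. 175. 316.] 2014 [ 0.588 -0.386  0.007] [ 0.615 -0.356  0.097] [ 0.627 -0.328  0.18 ]
scene vialbox 0.82 [423. 270. 464. 312.] 1129 [0.727 0.155 0.003] [0.773 0.19  0.043] [0.798 0.228 0.048]
scene vialbox 0.71 [404. 159. 469. 223.] 1779 [ 0.461  0.244 -0.   ] [0.493 0.311 0.014] [0.536 0.38  0.106]
1.0
```

Run:
```python
from h import *
np.set_printoptions(precision=4,suppress=True)
for n in("top","scene"):
    z=np.load(f"{n}0.npz");P=z["P"];
    X=P.reshape(-1,3);X=X[~np.isnan(X[:,0])]
    def sel(x0,x1,y0,y1,z0,z1): 
        m=(X[:,0]>x0)&(X[:,0]<x1)&(X[:,1]>y0)&(X[:,1]<y1)&(X[:,2]>z0)&(X[:,2]<z1);return X[m]
    q=sel(.69,1.0,-.13,.15,.094,.107)
    print(n,"cab top",len(q),cv2.minAreaRect((q[:,:2]*1000).astype(np.float32)),np.median(q[:,2]))
    q=sel(.58,.645,-.1,.12,.05,.08)
    r=cv2.minAreaRect((q[:,:2]*1000).astype(np.float32)); print("handle",len(q),r,np.median(q,0))
    q=sel(.45,.57,-.38,-.27,.004,.0145); c=cv2.minEnclosingCircle((q[:,:2]*1000).astype(np.float32));print("foot",len(q),c)
    q=sel(.45,.57,-.36,-.27,.05,.058);print("blk",len(q),cv2.minAreaRect((q[:,:2]*1000).astype(np.float32)))
    q=sel(.48,.54,-.35,-.28,.154,.17);print("coltop",len(q),np.median(q,0) if len(q) else 0, cv2.minEnclosingCircle((q[:,:2]*1000).astype(np.float32)) if len(q)>3 else 0)
    q=sel(.36,.43,-.35,-.28,.2,.22);print("decoytop",len(q),np.median(q,0) if len(q) else 0)
    q=sel(.42,.56,.23,.40,.006,.02);print("rest",len(q),cv2.minAreaRect((q[:,:2]*1000).astype(np.float32)))
    q=sel(.42,.56,.23,.40,.05,.2);print("resthigh",len(q),q[np.argsort(q[:,2])[::12]])
    q=sel(.55,.68,-.42,-.3,.165,.185);print("bottle cap",len(q),np.median(q,0))
    q=sel(.7,.81,.13,.24,.04,.052);print("carton",len(q),cv2.minAreaRect((q[:,:2]*1000).astype(np.float32)))
import cv2
p=np.load("top0.npz")["p"];cv2.imwrite("pics/t_rest.png",cv2.resize(p[220:345,100:220,::-1],None,fx=5,fy=5,interpolation=2))
p=np.load("scene0.npz")["p"];cv2.imwrite("pics/s_rest.png",cv2.resize(p[150:250,395:515,::-1],None,fx=5,fy=5,interpolation=2))
```

```text
top cab top 11729 ((808.3421020507812, 20.659271240234375), (241.91334533691406, 219.97714233398438), 1.9673347473144531) 0.10091958818444091
handle 368 ((623.9725952148438, 14.836315155029297), (41.29852294921875, 119.04180145263672), 0.32849574089050293) [0.6103 0.0149 0.0673]
foot 663 ((509.77813720703125, -322.1419677734375), 74.76556396484375)
blk 205 ((526.6723022460938, -329.1456298828125), (41.87110137939453, 85.0983657836914), 64.83350372314453)
coltop 103 [ 0.506  -0.3178  0.1608] ((506.5272521972656, -318.5286865234375), 10.910923957824707)
decoytop 245 [ 0.3873 -0.3178  0.2103]
rest 1479 ((491.12939453125, 313.92645263671875), (165.64312744140625, 137.46072387695312), 88.4441909790039)
resthigh 604 [[0.4912 0.246  0.0501]
 [0.4996 0.2505 0.0505]
 [0.4877 0.305  0.0509]
 [0.4731 0.2998 0.0518]
 [0.4877 0.3066 0.0525]
 [0.4814 0.3059 0.0539]
 [0.4876 0.3123 0.0549]
 [0.4813 0.3096 0.0558]
 [0.4752 0.3006 0.0567]
 [0.4918 0.3137 0.0581]
 [0.4938 0.3177 0.0592]
 [0.4926 0.2795 0.0601]
 [0.4771 0.3143 0.0606]
 [0.4883 0.2853 0.0612]
 [0.4792 0.3139 0.0622]
 [0.4876 0.3121 0.06
[... 2110 characters left out ...]
881 0.273  0.0658]
 [0.4955 0.326  0.0667]
 [0.4876 0.3219 0.0678]
 [0.4801 0.3202 0.0684]
 [0.4926 0.3426 0.0692]
 [0.4924 0.3346 0.0712]
 [0.4733 0.3203 0.0723]
 [0.4808 0.3243 0.0739]
 [0.4783 0.3227 0.0755]
 [0.4885 0.3329 0.0777]
 [0.4916 0.3364 0.0792]
 [0.4611 0.3327 0.081 ]
 [0.469  0.3288 0.082 ]
 [0.478  0.3345 0.0843]
 [0.4903 0.3412 0.086 ]
 [0.4879 0.3471 0.0886]
 [0.4891 0.3512 0.0915]
 [0.4872 0.3364 0.0938]
 [0.4865 0.3492 0.096 ]
 [0.4799 0.3204 0.1043]
 [0.4755 0.3144 0.1083]
 [0.4783 0.3255 0.1106]
 [0.4767 0.3207 0.1135]]
bottle cap 211 [ 0.6005 -0.3578  0.1783]
carton 837 ((761.134033203125, 185.40060424804688), (62.98285675048828, 82.75015258789062), 17.864505767822266)
```

View pics/t_rest.png

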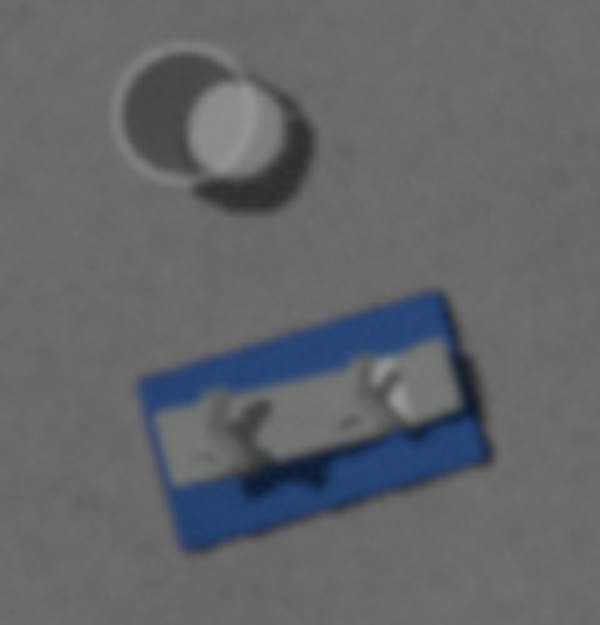

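View pics/s_rest.png

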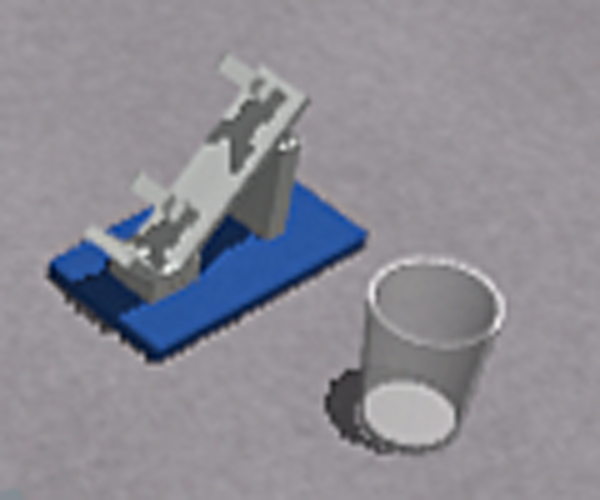

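The rest rises towards +y, and its x axis sits at a yaw of about 17.6°. I'll raise the tool, then go above the handle for a wrist look.

Call:
servo_tool(
  moves=[
    {"delta_pos": [0,0,-40]},
    {"delta_pos": [0,0,-40]},
    {"delta_pos": [0,0,-40]},
    {"delta_pos": [38.5,-25.6,0]},
    {"delta_pos": [38.5,-25.6,0]},
    {"delta_pos": [38.5,-25.6,0]},
    {"delta_pos": [38.5,-25.6,0]},
    {"delta_pos": [38.5,-25.6,0]},
    {"delta_pos": [38.5,-25.6,0]},
    {"delta_pos": [38.5,-25.6,0]},
  ],
  claw=-1,
)

```text
invalid input at $.moves[0]: expected keys delta_pos, twist
```

Call:
servo_tool(
  moves=[
    {"delta_pos": [38.5,-25.6,0]},
    {"delta_pos": [38.5,-25.6,0]},
    {"delta_pos": [38.5,-25.6,0]},
    {"delta_pos": [38.5,-25.6,0]},
    {"delta_pos": [38.5,-25.6,0]},
    {"delta_pos": [38.5,-25.6,0]},
    {"delta_pos": [38.5,-25.6,0]},
    {"delta_pos": [0,0,50],"twist": -8.5},
    {"delta_pos": [0,0,40],"twist": -8.5},
    {"delta_pos": [0,0,0],"twist": -8.5},
  ],
)

```text
invalid input at $.moves[0]: expected keys delta_pos, twist
```

Call:
servo_tool(
  moves=[
    {"delta_pos": [0,0,0],"twist": -8.5},
    {"delta_pos": [0,0,0],"twist": -8.5},
    {"delta_pos": [0,0,0],"twist": -8.5},
    {"delta_pos": [0,0,0],"twist": -8.5},
    {"delta_pos": [0,0,0],"twist": -8.5},
    {"delta_pos": [0,0,0]},
  ],
  claw=0.1,
)

```text
invalid input at $.moves[5]: expected keys delta_pos, twist
```

Run:
```python
from h import *
s,p,d,P=grab("wrist","w1"); np.savez("w1.npz",p=p,d=d,P=P)
print(s["time_s"],s["position"],s["tcp_rot"],s["grip_width"],s["joints"])
for o in manip.outline_of("wrist","cab_drawer0_handle")[:2]:
    q=P[o["mask"]];print(o["conf"],o["box"],np.nanmedian(q,0))
```

```text
1.0 [ 0.24728082 -0.57398433  0.23955416] [-1.79999939e+02 -5.91615200e-04  2.33079211e+01] 0.08728353206820019 [-7.39180473e+01  1.26260153e+01  8.74625315e+01  5.88277142e-04
  7.99115887e+01 -7.22607146e+00]
```

View pics/w1.png

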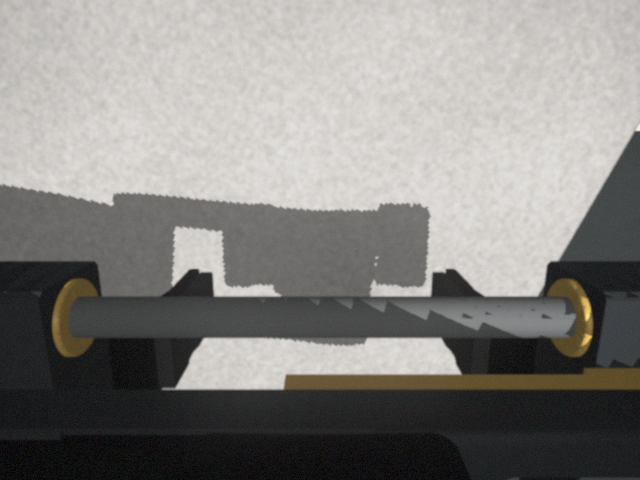

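Every row needs both keys, so nothing moved. The wrist picture only shows the bench, with the fingers at row ~290.

Call:
servo_tool(
  moves=[
    {"delta_pos": [0,0,-40],"twist": 0},
    {"delta_pos": [0,0,-40],"twist": 0},
    {"delta_pos": [0,0,-40],"twist": 0},
    {"delta_pos": [38.5,-25.6,0],"twist": 0},
    {"delta_pos": [38.5,-25.6,0],"twist": 0},
    {"delta_pos": [38.5,-25.6,0],"twist": 0},
    {"delta_pos": [38.5,-25.6,0],"twist": 0},
    {"delta_pos": [38.5,-25.6,0],"twist": 0},
    {"delta_pos": [38.5,-25.6,0],"twist": 0},
    {"delta_pos": [38.5,-25.6,0],"twist": 0},
  ],
  claw=-1,
)

```text
time_s: 2.1
position: [0.4246, -0.3011, 0.3598]
tcp_rot: [180.0, -0.0, 23.3]
contact_force: [0.9, -0.1, -0.4]
grip_width: 0.0872
```

Call:
servo_tool(
  moves=[
    {"delta_pos": [38.5,-25.6,0],"twist": 0},
    {"delta_pos": [38.5,-25.6,0],"twist": 0},
    {"delta_pos": [38.5,-25.6,0],"twist": 0},
    {"delta_pos": [38.5,-25.6,0],"twist": 0},
    {"delta_pos": [38.5,-25.6,0],"twist": 0},
    {"delta_pos": [38.5,-25.6,0],"twist": 0},
    {"delta_pos": [38.5,-25.6,0],"twist": 0},
    {"delta_pos": [0,0,50],"twist": -8.5},
    {"delta_pos": [0,0,40],"twist": -8.5},
    {"delta_pos": [0,0,0],"twist": -8.5},
  ],
)

```text
time_s: 3.1
position: [0.5969, -0.0302, 0.2616]
tcp_rot: [-179.4, 0.4, 49.2]
contact_force: [-0.8, -0.6, -0.4]
grip_width: 0.0867
```

Call:
servo_tool(
  moves=[
    {"delta_pos": [0,0,0],"twist": -8.5},
    {"delta_pos": [0,0,0],"twist": -8.5},
    {"delta_pos": [0,0,0],"twist": -8.5},
    {"delta_pos": [0,0,0],"twist": -8.5},
    {"delta_pos": [0,0,0],"twist": -8.5},
    {"delta_pos": [0,0,0],"twist": 0},
  ],
  claw=0.1,
)

```text
time_s: 3.7
position: [0.6005, -0.0316, 0.2696]
tcp_rot: [180.0, -0.0, 91.4]
contact_force: [0.2, -0.1, 0.0]
grip_width: 0.047
```

Run:
```python
from h import *
s,p,d,P=grab("wrist","w2"); np.savez("w2.npz",p=p,d=d,P=P)
print(s["time_s"],s["position"],s["tcp_rot"],s["grip_width"],s["joints"])
for o in manip.outline_of("wrist","cab_drawer0_handle")[:2]:
    q=P[o["mask"]];print(o["conf"],o["box"],np.nanmedian(q,0))
```

```text
3.7 [ 0.60050662 -0.03158674  0.26955345] [ 1.79996776e+02 -6.37105372e-04  9.13816067e+01] 0.04699478471021294 [-1.05222475e+01  8.36891677e+00  8.90948283e+01  1.29935744e-03
  8.25332321e+01 -1.19040230e+01]
0.66 [327.7, 1.6, 444.3, 269.7] [0.65906496 0.02819861 0.06859128]
```

View pics/w2.png

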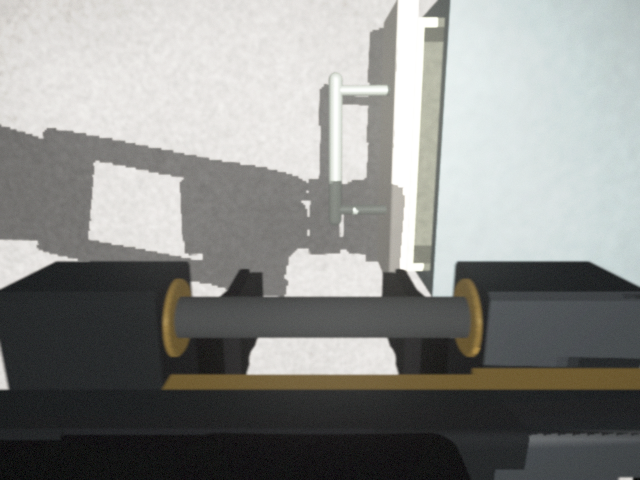

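Run:
```python
from h import *
z=np.load("w2.npz");P=z["P"]
np.set_printoptions(precision=4,suppress=True)
X=P[60:235,:,:].reshape(-1,3)
m=(X[:,2]>.055)&(X[:,2]<.075)&(X[:,0]<.65)&(X[:,0]>.57);q=X[m]
# bar: x< 
b=q[q[:,0]<np.percentile(q[:,0],40)+.008]
print(len(q),b.min(0),b.max(0),np.median(b,0))
r=cv2.minAreaRect((b[:,:2]*1000).astype(np.float32));print(r)
c=np.polyfit(b[:,1],b[:,0],1);print(c,np.degrees(np.arctan(c[0])))
# top surface rows: z
m=(P[...,2]>.094)&(P[...,2]<.107)&(P[...,0]>.66); 
# front edge of unit top per row
for v in range(20,260,40):
    us=np.where(m[v])[0]; 
    if len(us): print(v,us[0],P[v,us[0]], P[v,us[0]+4])
```

```text
3015 [ 0.6032 -0.0444  0.0615] [0.6186 0.0753 0.0708] [0.6099 0.0203 0.0674]
((612.156494140625, 15.517024993896484), (14.764108657836914, 119.59053802490234), 1.6189336776733398)
[-0.0223  0.6104] -1.2781735754342964
20 447 [0.682  0.1073 0.0955] [0.6833 0.1062 0.1009]
60 445 [0.6827 0.0817 0.0966] [0.6846 0.0813 0.1   ]
100 442 [0.6836 0.0553 0.0944] [0.6845 0.055  0.1016]
140 440 [0.6842 0.0276 0.0962] [nan nan nan]
180 438 [ 0.6851 -0.0012  0.0972] [ 0.6871 -0.0007  0.1006]
220 435 [ 0.686  -0.0316  0.0957] [ 0.6874 -0.0304  0.1012]
```

The wrist view shows the bar at u≈335 (v 75–222), with its centre near (0.610, 0.0155). The unit's yaw is about 1.7°, and the drawer is about 18 mm ajar. Descending on the bar next.

Call:
servo_tool(
  moves=[
    {"delta_pos": [23.4,5.5,20],"twist": -0.3},
    {"delta_pos": [23.4,5.4,20],"twist": 0},
    {"delta_pos": [0,0,30],"twist": 0},
    {"delta_pos": [0,0,30],"twist": 0},
    {"delta_pos": [0,0,20],"twist": 0},
    {"delta_pos": [0,0,10],"twist": 0},
    {"delta_pos": [0,0,0],"twist": 0},
  ],
  claw=0.35,
)

```text
time_s: 4.5
position: [0.6091, 0.0156, 0.1379]
tcp_rot: [-179.8, -0.0, 91.5]
contact_force: [-0.3, -0.8, -0.6]
grip_width: 0.0279
```

Run:
```python
from h import *
s,p,d,P=grab("wrist","w3")
print(s["time_s"],s["position"],s["tcp_rot"],s["grip_width"])
```

```text
4.5 [0.60914819 0.0155865  0.13790841] [-1.79825984e+02 -2.39879642e-02  9.15018011e+01] 0.027856995749513832
```

View pics/w3.png

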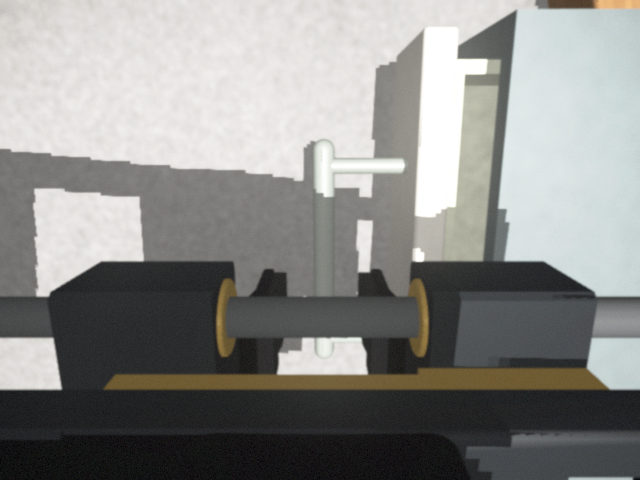

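The bar at u≈324 sits centred between the fingers (u 285–365). Descending and gripping.

Call:
servo_tool(
  moves=[
    {"delta_pos": [0,0,25],"twist": 0},
    {"delta_pos": [0,0,25],"twist": 0},
    {"delta_pos": [0,0,18],"twist": 0},
    {"delta_pos": [0,0,10],"twist": 0},
    {"delta_pos": [0,0,0],"twist": 0},
    {"delta_pos": [0,0,0],"twist": 0},
  ],
)

```text
time_s: 5.15
position: [0.6113, 0.0154, 0.063]
tcp_rot: [179.9, 0.0, 91.6]
contact_force: [0.6, 0.7, -0.1]
grip_width: 0.0284
```

Call:
servo_tool(
  moves=[
    {"delta_pos": [0,0,0],"twist": 0},
    {"delta_pos": [0,0,0],"twist": 0},
    {"delta_pos": [0,0,0],"twist": 0},
    {"delta_pos": [0,0,0],"twist": 0},
    {"delta_pos": [0,0,0],"twist": 0},
  ],
  claw=1,
  force=25,
)

```text
time_s: 5.65
position: [0.6107, 0.0155, 0.0623]
tcp_rot: [179.9, 0.0, 91.6]
contact_force: [-1.6, 0.4, 4.4]
grip_width: 0.0103
```

Call:
servo_tool(
  moves=[
    {"delta_pos": [0,-15,0],"twist": 0},
    {"delta_pos": [0,-25,0],"twist": 0},
    {"delta_pos": [0,-25,0],"twist": 0},
    {"delta_pos": [0,-25,0],"twist": 0},
    {"delta_pos": [0,-25,0],"twist": 0},
    {"delta_pos": [0,-20,0],"twist": 0},
    {"delta_pos": [0,-12,0],"twist": 0},
    {"delta_pos": [0,-8,0],"twist": 0},
    {"delta_pos": [0,0,0],"twist": 0},
    {"delta_pos": [0,0,0],"twist": 0},
  ],
)

```text
time_s: 6.65
position: [0.4558, 0.0109, 0.0623]
tcp_rot: [179.9, 0.0, 91.6]
contact_force: [-2.1, -0.6, 5.8]
grip_width: 0.0101
```

Call:
servo_tool(
  moves=[
    {"delta_pos": [0,-5,0],"twist": 0},
    {"delta_pos": [0,-3,0],"twist": 0},
    {"delta_pos": [0,0,0],"twist": 0},
    {"delta_pos": [0,0,0],"twist": 0},
  ],
)

```text
time_s: 7.05
position: [0.4477, 0.0107, 0.0622]
tcp_rot: [179.9, 0.0, 91.6]
contact_force: [0.0, -1.3, 8.4]
grip_width: 0.0101
```

Call:
servo_tool(
  moves=[
    {"delta_pos": [0,-3,0],"twist": 0},
    {"delta_pos": [0,0,0],"twist": 0},
    {"delta_pos": [0,0,0],"twist": 0},
  ],
)

```text
time_s: 7.35
position: [0.4456, 0.0106, 0.0623]
tcp_rot: [179.8, 0.0, 91.6]
contact_force: [4.3, -0.4, 4.1]
grip_width: 0.0102
```

Call:
servo_tool(
  moves=[
    {"delta_pos": [0,-3,0],"twist": 0},
    {"delta_pos": [0,0,0],"twist": 0},
    {"delta_pos": [0,0,0],"twist": 0},
  ],
)

```text
time_s: 7.65
position: [0.4455, 0.0106, 0.0624]
tcp_rot: [179.4, 0.0, 91.6]
contact_force: [18.1, 1.0, -9.0]
grip_width: 0.0098
```

The end stop was met: 18 N at x=0.4455. Relaxing and releasing.

Call:
servo_tool(
  moves=[
    {"delta_pos": [0,4,0],"twist": 0},
    {"delta_pos": [0,0,0],"twist": 0},
    {"delta_pos": [0,0,0],"twist": 0},
    {"delta_pos": [0,0,0],"twist": 0},
  ],
  claw=0.35,
)

```text
time_s: 8.05
position: [0.4439, 0.0111, 0.0607]
tcp_rot: [-179.8, -0.0, 91.6]
contact_force: [-0.2, 0.3, -0.6]
grip_width: 0.0271
```

Call:
servo_tool(
  moves=[
    {"delta_pos": [0,0,-20],"twist": 0},
    {"delta_pos": [0,0,-35],"twist": 0},
    {"delta_pos": [0,0,-45],"twist": 0},
    {"delta_pos": [0,0,-50],"twist": 0},
    {"delta_pos": [0,20,-50],"twist": 0},
    {"delta_pos": [-25,35,0],"twist": 0},
    {"delta_pos": [-25,35,0],"twist": 0},
    {"delta_pos": [-15,0,0],"twist": 0},
    {"delta_pos": [0,0,0],"twist": 0},
  ],
)

```text
time_s: 8.95
position: [0.5349, -0.053, 0.2566]
tcp_rot: [-179.8, -0.0, 91.5]
contact_force: [-0.3, 0.3, -0.8]
grip_width: 0.0285
```

Run:
```python
from h import *
s,p,d,P=grab("wrist","w4");np.savez("w4.npz",p=p,d=d,P=P)
print(s["time_s"],s["position"],s["tcp_rot"],s["grip_width"])
s,p,d,P=grab("top","t4");np.savez("t4.npz",p=p,d=d,P=P)
```

```text
8.95 [ 0.53490788 -0.05302184  0.25657312] [-1.79807541e+02 -2.52605855e-02  9.14858895e+01] 0.028537099382558037
```

View pics/w4.png

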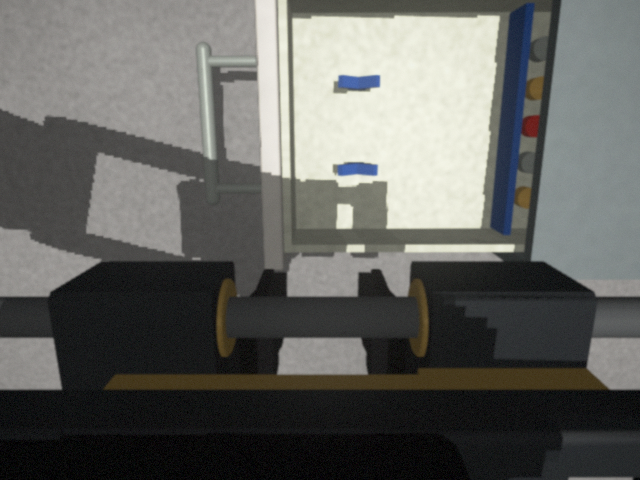

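View pics/t4.png

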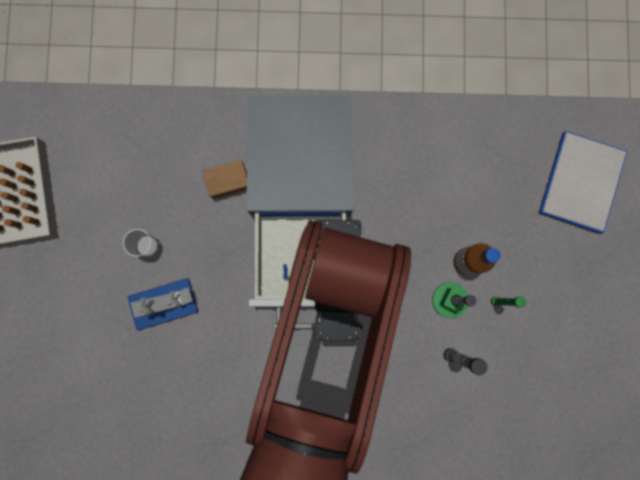

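The wrist view shows the drawer open, with the two blue notches at (358,82) and (357,169). Measuring them.

Run:
```python
from h import *
np.set_printoptions(precision=4,suppress=True)
z=np.load("w4.npz");P=z["P"];p=z["p"].astype(int)
blue=(p[...,2]>p[...,0]+50)
for (u0,u1,v0,v1) in((325,395,65,100),(325,395,155,185)):
    m=np.zeros(blue.shape,bool);m[v0:v1,u0:u1]=blue[v0:v1,u0:u1];q=P[m];q=q[~np.isnan(q[:,0])]
    print(len(q),q.min(0),q.max(0),np.median(q,0)); r=cv2.minAreaRect((q[:,:2]*1000).astype(np.float32));print(r)
    for t in (m[:,:358],):pass
    vs,us=np.where(m);print(us.min(),us.max(),vs.min(),vs.max())
    top=q[q[:,2]>np.percentile(q[:,2],80)];print("top",top.min(0),top.max(0))
# handle and front
for v in (60,100,150,200):
    print(v,[ (u,*np.round(P[v,u],3)) for u in (203,212,270,285,310,340,480)])
# handle
m=(P[...,2]>.06)&(P[...,2]<.075)&(P[...,0]<.46)&(P[...,0]>.42);q=P[m];print(len(q),np.median(q,0),q.min(0),q.max(0))
```

```text
467 [0.5443 0.0436 0.022 ] [0.5753 0.053  0.056 ] [0.5603 0.0482 0.0495]
((559.8698120117188, 48.127197265625), (30.86091423034668, 8.686870574951172), 2.0320510864257812)
338 379 75 88
top [0.5445 0.0436 0.0527] [0.5753 0.0528 0.056 ]
402 [ 0.5461 -0.0235  0.0343] [ 0.5768 -0.0151  0.0558] [ 0.5621 -0.0191  0.0494]
((561.420166015625, -19.354331970214844), (30.651649475097656, 8.027626991271973), 1.708733320236206)
338 376 163 174
top [ 0.5469 -0.0231  0.0529] [ 0.5768 -0.0151  0.0558]
60 [(203, np.float64(0.445), np.float64(0.058), np.float64(0.068)), (212, np.float64(0.451), np.float64(0.058), np.float64(0.067)), (270, np.float64(0.496), np.float64(0.057), np.float64(0.089)), (285, np.float64(0.505), np.float64(0.058), np.float64(0.079)), (310, np.float64(0.521), np.float64(0.066), np.float64(0.024)), (340, np.float64(0.546), np.float64(0.067), np.float64(0.023)), (480, np.float64(0.661), np.float64(0.07), np.float64(0.023))]
100 [(203, np.float64(0.444), np.float64(0.03), np.float64(0.068)), (212, np.float64(0.45), np.float64(0.031), np.float64(0.066)), (270, np.float64(0.496), n
[... 583 characters left out ...]
p.float64(-0.006), np.float64(0.022)), (340, np.float64(0.548), np.float64(-0.006), np.float64(0.023)), (480, np.float64(0.67), np.float64(-0.002), np.float64(0.021))]
200 [(203, np.float64(0.422), np.float64(-0.056), np.float64(0.002)), (212, np.float64(0.448), np.float64(-0.044), np.float64(0.069)), (270, np.float64(0.496), np.float64(-0.04), np.float64(0.088)), (285, np.float64(0.506), np.float64(-0.041), np.float64(0.079)), (310, np.float64(0.523), np.float64(-0.05), np.float64(0.024)), (340, np.float64(0.55), np.float64(-0.05), np.float64(0.021)), (480, np.float64(0.674), np.float64(-0.046), np.float64(0.023))]
2608 [0.4475 0.016  0.0672] [ 0.439  -0.0495  0.0608] [0.46   0.0709 0.0708]
```

Call:
servo_tool(
  moves=[
    {"delta_pos": [36,-6,-6],"twist": 0},
    {"delta_pos": [36,-6,-6],"twist": 0},
    {"delta_pos": [36,-6,-6],"twist": 0},
    {"delta_pos": [36,-6,-6],"twist": 0},
    {"delta_pos": [36,-6,-6],"twist": 0},
    {"delta_pos": [36,-6,-6],"twist": 0},
    {"delta_pos": [36,-6,-4],"twist": 0},
    {"delta_pos": [36,-5,0],"twist": 0},
    {"delta_pos": [0,0,0],"twist": 0},
    {"delta_pos": [0,0,0],"twist": 0},
  ],
)

```text
time_s: 10.05
position: [0.479, 0.2359, 0.2981]
tcp_rot: [-180.0, 0.0, 91.8]
contact_force: [-0.1, 0.1, -0.2]
grip_width: 0.0283
```

Run:
```python
from h import *
s,p,d,P=grab("wrist","w5");np.savez("w5.npz",p=p,d=d,P=P)
print(s["time_s"],s["position"],s["tcp_rot"],s["grip_width"])
```

```text
10.05 [0.47902259 0.2358824  0.29809931] [-1.79993305e+02  1.32644531e-02  9.17828813e+01] 0.02832316480323379
```

View pics/w5.png

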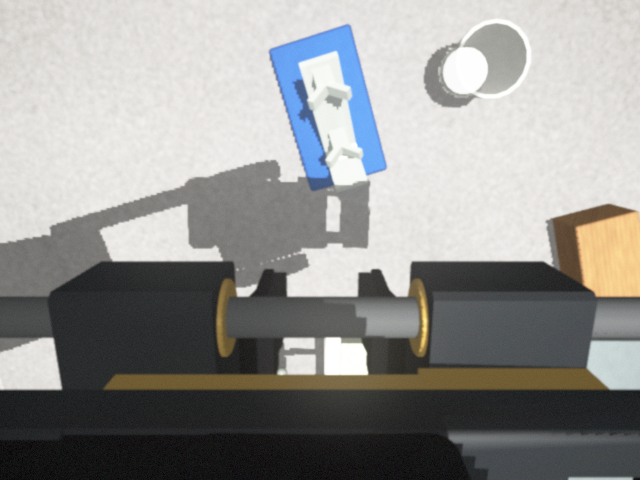

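Run:
```python
from h import *
np.set_printoptions(precision=4,suppress=True)
z=np.load("w5.npz");P=z["P"];p=z["p"].astype(int)
roi=np.zeros((480,640),bool);roi[15:200,260:395]=1
blue=(p[...,2]>p[...,0]+50)&roi&(P[...,2]<.03)
q=P[blue];zt=np.nanmedian(q[:,2]);print(zt)
r=cv2.minAreaRect((q[:,:2]*1000).astype(np.float32));print("rect",r)
hi=roi&(P[...,2]>.022)&(P[...,2]<.2)
c=np.array(r[0])/1000; 
ang=r[2] if r[1][0]<r[1][1] else r[2]-90
print("yaw",ang)
for a in (ang,):
    A=np.radians(a);ex=np.array([np.cos(A),np.sin(A)]);ey=np.array([-ex[1],ex[0]])
    q=P[hi];l=np.c_[(q[:,:2]-c)@ex,(q[:,:2]-c)@ey,q[:,2]]*1000
    # perpendicular offset: along-slope a from stop, n
    y0,z0=-58,47
    aa=((l[:,1]-y0)+(l[:,2]-z0))/2**.5; nn=(-(l[:,1]-y0)+(l[:,2]-z0))/2**.5
    for lo in range(-16,125,4):
        m=(aa>=lo)&(aa<lo+4)
        if m.sum()>3:print(lo,m.sum(),"x",l[m,0].min().round(1),l[m,0].max().round(1),"n",nn[m].min().round(1),np.median(nn[m]).round(1),nn[m].max().round(1))
```

```text
0.01280225279200739
rect ((482.8652648925781, 317.4704284667969), (80.07025146484375, 139.43438720703125), 18.27698516845703)
yaw 18.27698516845703
-12 44 x -13.6 15.3 n 9.1 10.5 11.5
-8 532 x -14.2 15.6 n -23.5 -2.1 11.4
-4 385 x -14.2 15.6 n -26.4 -3.5 11.8
0 41 x -14.0 15.6 n -29.0 -27.7 -24.5
4 47 x -14.1 15.6 n -29.5 -28.4 -27.6
8 49 x -14.0 15.7 n -29.9 -28.6 -27.0
12 48 x -14.1 15.8 n -30.0 -28.5 -27.3
16 68 x -14.1 15.7 n -29.6 -28.4 5.5
20 167 x -15.3 16.9 n -29.9 -2.9 6.1
24 273 x -15.4 16.7 n -29.5 -6.9 6.4
28 466 x -15.1 16.9 n -30.0 -15.0 6.2
32 115 x -13.9 15.6 n -29.7 -28.5 -27.0
36 115 x -14.0 15.6 n -30.2 -28.6 -27.3
40 111 x -14.1 15.2 n -30.2 -28.5 -26.9
44 129 x -14.2 15.6 n -29.9 -28.6 -27.5
48 122 x -14.0 15.7 n -30.2 -28.6 -27.3
52 118 x -14.2 15.4 n -30.0 -28.6 -27.1
56 115 x -14.0 14.8 n -30.2 -28.6 -27.0
60 59 x -7.2 10.3 n -30.1 -28.5 -27.3
64 27 x -3.0 6.4 n -29.8 -28.3 -27.3
72 22 x -14.1 15.3 n -30.4 -28.9 -28.0
76 68 x -14.2 15.6 n -30.0 -28.6 -27.4
80 81 x -14.3 15.7 n -30.3 -28.6 -27.3
84 109 x -15.3 16.8 n -29.7 -28.5 5.1
88 277 x -15.6 16.9 n -30.1 -2.5 6.5
92 394 x -15.4 16.5 n -30.1 -5.8 6.0
96 654 x -15.2 16.6 n -35.8 -16.5 6.0
100 235 x -14.3 15.5 n -35.3 -31.0 -27.0
```

The whole rest is in view at u 270–385, v 25–190. It fits to a centre of about (0.4835, 0.3177) and a yaw of about 18°. Now to the stand, with a wrist look first.

Call:
servo_tool(
  moves=[
    {"delta_pos": [-30,-2,-20],"twist": 0},
    {"delta_pos": [-48,-3.2,0],"twist": 0},
    {"delta_pos": [-48,-3.2,0],"twist": 0},
    {"delta_pos": [-48,-3.2,0],"twist": 0},
    {"delta_pos": [-48,-3.2,0],"twist": 0},
    {"delta_pos": [-48,-3.2,0],"twist": 0},
    {"delta_pos": [-48,-3.2,0],"twist": 0},
    {"delta_pos": [-48,-3.2,0],"twist": 0},
    {"delta_pos": [-48,-3.2,0],"twist": 0},
    {"delta_pos": [-48,-3.2,0],"twist": 0},
  ],
)

```text
time_s: 11.1
position: [0.4611, -0.2306, 0.3181]
tcp_rot: [180.0, 0.0, 91.5]
contact_force: [0.3, 0.6, -0.4]
grip_width: 0.0286
```

Call:
servo_tool(
  moves=[
    {"delta_pos": [-48,-3.2,0],"twist": 0},
    {"delta_pos": [-48,-3.2,0],"twist": 0},
    {"delta_pos": [-48,-3.2,0],"twist": 0},
    {"delta_pos": [-10,0,0],"twist": 8.4},
    {"delta_pos": [0,0,0],"twist": 8.4},
    {"delta_pos": [0,0,0],"twist": 8.4},
    {"delta_pos": [0,0,0],"twist": 8.4},
    {"delta_pos": [0,0,0],"twist": 8.4},
    {"delta_pos": [0,0,0],"twist": 0},
    {"delta_pos": [0,0,0],"twist": 0},
  ],
  claw=0,
)

```text
time_s: 12.1
position: [0.4565, -0.3824, 0.318]
tcp_rot: [-180.0, 0.0, 49.8]
contact_force: [-0.6, 0.7, -0.1]
grip_width: 0.0438
```

Run:
```python
from h import *
s,p,d,P=grab("wrist","w6");np.savez("w6.npz",p=p,d=d,P=P)
print(s["time_s"],s["position"],s["tcp_rot"],s["grip_width"],s["joints"])
```

```text
12.1 [ 0.45651648 -0.38243598  0.31796869] [-1.79986678e+02  9.89650979e-03  4.97541867e+01] 0.04383999207451488 [-4.75315759e+01  6.35415077e+00  8.61774285e+01 -1.15172135e-02
  8.74803802e+01 -7.28525400e+00]
```

View pics/w6.png

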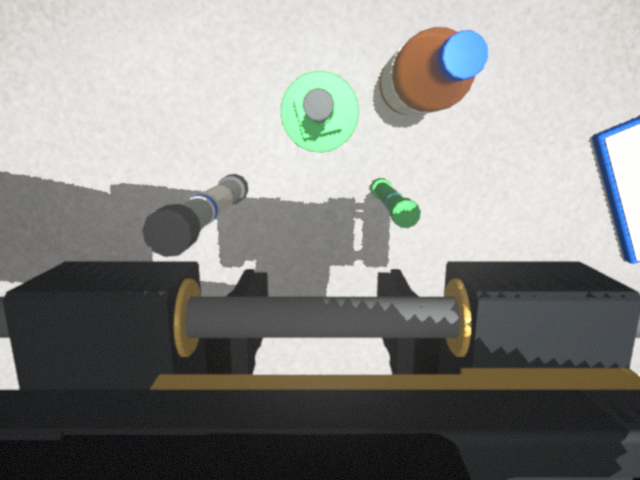

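Run:
```python
from h import *
np.set_printoptions(precision=4,suppress=True)
z=np.load("w6.npz");P=z["P"]
def sel(u0,u1,v0,v1,z0,z1):
    q=P[v0:v1,u0:u1].reshape(-1,3);return q[(q[:,2]>z0)&(q[:,2]<z1)]
q=sel(295,345,80,130,.14,.18);print("top",len(q),np.median(q,0),cv2.minEnclosingCircle((q[:,:2]*1000).astype(np.float32)))
q=sel(270,370,60,160,.004,.02);print("foot",len(q),cv2.minEnclosingCircle((q[:,:2]*1000).astype(np.float32)))
q=sel(270,370,60,160,.045,.065);print("blk",len(q),cv2.minAreaRect((q[:,:2]*1000).astype(np.float32)))
q=sel(435,495,20,85,.15,.2);print("cap",len(q),np.median(q,0))
q=sel(140,205,200,260,.15,.24);print("decoy",len(q),np.median(q,0),cv2.minEnclosingCircle((q[:,:2]*1000).astype(np.float32)))
```

```text
top 826 [ 0.5063 -0.3189  0.1608] ((506.2844543457031, -318.9500427246094), 10.828859329223633)
foot 3038 ((518.1033325195312, -327.0710144042969), 53.761600494384766)
blk 1098 ((506.3770751953125, -319.0475158691406), (39.99343490600586, 40.02205276489258), 64.19554138183594)
cap 2128 [ 0.5912 -0.355   0.1807]
decoy 2633 [ 0.3916 -0.3189  0.2104] ((386.82464599609375, -318.99658203125), 15.271470069885254)
```

The column top reads (0.5063, −0.3189, 0.161), and the block centre matches it. The wrist view shows the stand at (320,110), the bottle to the right and the decoy to the left. Moving over it and descending, with the jaws 44 mm apart.

Call:
servo_tool(
  moves=[
    {"delta_pos": [40.3,-1.5,0],"twist": 0},
    {"delta_pos": [40.3,-1.5,0],"twist": 0},
    {"delta_pos": [0,0,35],"twist": 0},
    {"delta_pos": [0,0,35],"twist": 0},
    {"delta_pos": [0,0,30],"twist": 0},
    {"delta_pos": [0,0,0],"twist": 0},
    {"delta_pos": [0,0,0],"twist": 0},
  ],
)

```text
time_s: 12.85
position: [0.5072, -0.3186, 0.2182]
tcp_rot: [-180.0, 0.0, 49.7]
contact_force: [0.2, 0.1, 1.1]
grip_width: 0.0438
```

Run:
```python
from h import *
s,p,d,P=grab("wrist","w7");np.savez("w7.npz",p=p,d=d,P=P)
print(s["time_s"],s["position"],s["tcp_rot"],s["grip_width"],proj("wrist",[[.5063,-.3189,.1608],[.5063,-.3189,.055]],s))
```

```text
12.85 [ 0.50717417 -0.31864546  0.2182456 ] [-1.79950018e+02  6.58131937e-04  4.96756610e+01] 0.0437995619805919 [[322.59095168 265.68994257]
 [322.32366356 220.75314585]]
```

View pics/w7.png

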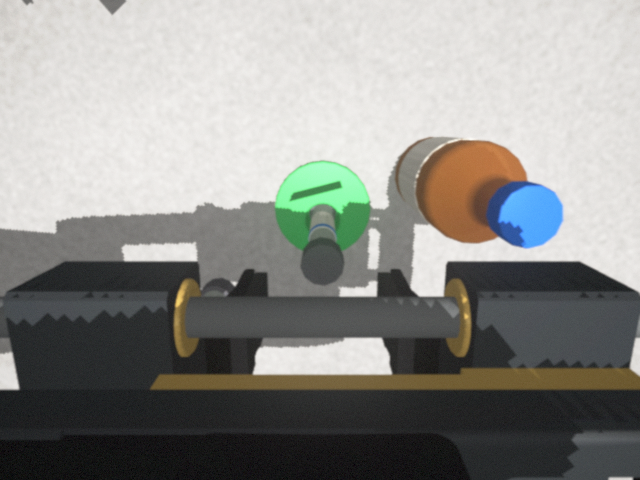

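The column is centred between the jaws at u≈322. Descending 70 mm and gripping.

Call:
servo_tool(
  moves=[
    {"delta_pos": [-0.5,0,25],"twist": 0},
    {"delta_pos": [0,0,25],"twist": 0},
    {"delta_pos": [0,0,20],"twist": 0},
    {"delta_pos": [0,0,0],"twist": 0},
    {"delta_pos": [0,0,0],"twist": 0},
  ],
)

```text
time_s: 13.4
position: [0.508, -0.3199, 0.1501]
tcp_rot: [179.8, -0.0, 49.6]
contact_force: [0.3, 0.5, -0.0]
grip_width: 0.0434
```

Call:
servo_tool(
  moves=[
    {"delta_pos": [0,0,0],"twist": 0},
    {"delta_pos": [0,0,0],"twist": 0},
    {"delta_pos": [0,0,0],"twist": 0},
    {"delta_pos": [0,0,0],"twist": 0},
    {"delta_pos": [0,0,0],"twist": 0},
  ],
  claw=1,
  force=25,
)

```text
time_s: 13.9
position: [0.5075, -0.3193, 0.1488]
tcp_rot: [179.9, -0.0, 49.6]
contact_force: [-1.0, 0.1, 4.0]
grip_width: 0.021
```

Run:
```python
from h import *
s,p,d,P=grab("wrist","w8")
print(s["time_s"],s["position"],s["contact_force"],s["grip_width"])
```

```text
13.9 [ 0.50749424 -0.3193049   0.14882193] [-1.020644    0.14853588  3.97254689] 0.020958603250687585
```

View pics/w8.png

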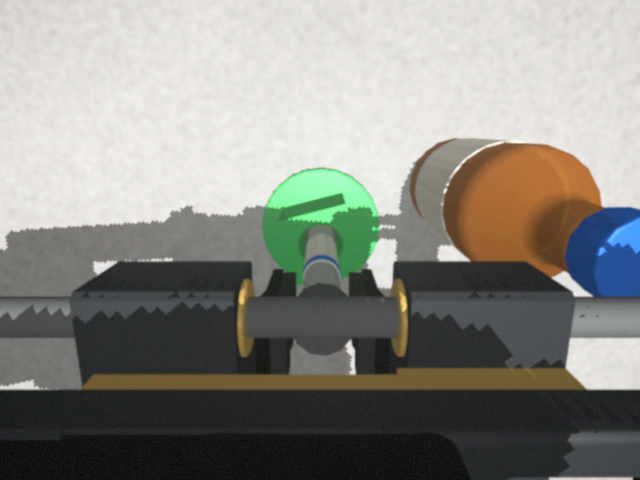

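The fitting is held at a 21 mm opening. Drawing it straight up.

Call:
servo_tool(
  moves=[
    {"delta_pos": [0,0,-8],"twist": 0},
    {"delta_pos": [0,0,-14],"twist": 0},
    {"delta_pos": [0,0,-16],"twist": 0},
    {"delta_pos": [0,0,-20],"twist": 0},
    {"delta_pos": [0,0,-25],"twist": 0},
    {"delta_pos": [0,0,-30],"twist": 0},
    {"delta_pos": [0,0,-30],"twist": 0},
    {"delta_pos": [0,0,-30],"twist": 0},
    {"delta_pos": [0,0,-12],"twist": 0},
    {"delta_pos": [0,0,0],"twist": 0},
  ],
)

```text
time_s: 14.95
position: [0.5079, -0.3196, 0.3362]
tcp_rot: [179.7, -0.0, 49.6]
contact_force: [-0.0, 0.5, -2.2]
grip_width: 0.0204
```

Run:
```python
from h import *
s,p,d,P=grab("wrist","w9");np.savez("w9.npz",p=p,d=d,P=P)
print(s["time_s"],s["position"],s["contact_force"],s["grip_width"])
s,p,d,P=grab("scene","s9");np.savez("s9.npz",p=p,d=d,P=P)
cv2.imwrite("pics/s9c.png",cv2.resize(p[60:330,60:300,::-1],None,fx=2.2,fy=2.2))
```

```text
14.95 [ 0.50787415 -0.31959021  0.33620067] [-0.02454308  0.52870791 -2.19019438] 0.020441744910912024
```

View pics/w9.png

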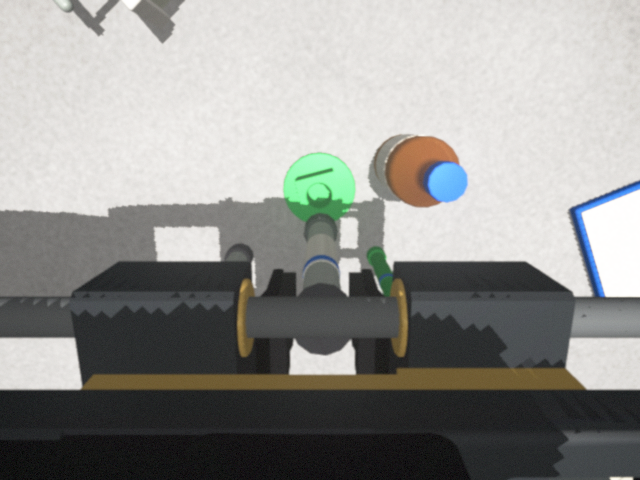

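View pics/s9c.png

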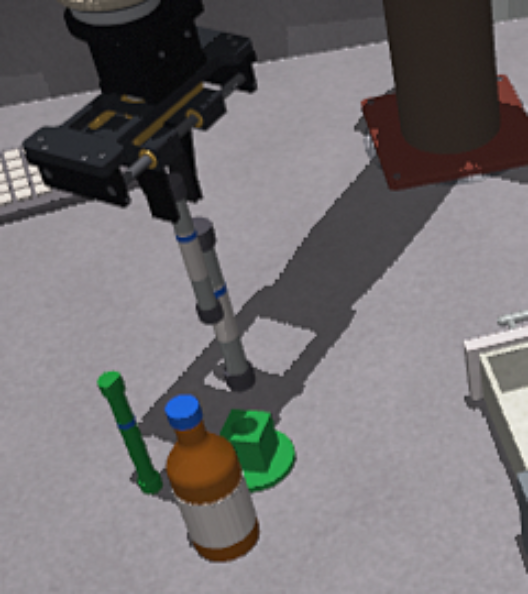

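The column is out and hanging plumb. The scene crop shows the stand upright with the bottle undisturbed. Carrying it to the rest and turning to yaw 108°.

Call:
servo_tool(
  moves=[
    {"delta_pos": [12,-10.5,0],"twist": 0},
    {"delta_pos": [24,-21,0],"twist": 0},
    {"delta_pos": [34,-29.7,0],"twist": 0},
    {"delta_pos": [34,-29.7,0],"twist": 0},
    {"delta_pos": [34,-29.7,0],"twist": 0},
    {"delta_pos": [34,-29.7,0],"twist": 0},
    {"delta_pos": [34,-29.7,0],"twist": 0},
    {"delta_pos": [34,-29.7,0],"twist": 0},
    {"delta_pos": [34,-29.7,0],"twist": 0},
    {"delta_pos": [34,-29.7,0],"twist": 0},
  ],
)

```text
time_s: 16.05
position: [0.5, 0.0925, 0.3312]
tcp_rot: [-179.9, 0.1, 49.6]
contact_force: [1.2, -0.5, -1.5]
grip_width: 0.0208
```

Call:
servo_tool(
  moves=[
    {"delta_pos": [34,-29.7,0],"twist": 0},
    {"delta_pos": [34,-29.7,0],"twist": 0},
    {"delta_pos": [34,-29.7,0],"twist": 0},
    {"delta_pos": [22,-19.2,0],"twist": 0},
    {"delta_pos": [9.6,-8.5,0],"twist": 0},
    {"delta_pos": [0,0,0],"twist": -8.3},
    {"delta_pos": [0,0,0],"twist": -8.3},
    {"delta_pos": [0,0,0],"twist": -8.3},
    {"delta_pos": [0,0,0],"twist": -8.3},
    {"delta_pos": [0,0,0],"twist": -8.3},
  ],
)

```text
time_s: 17.05
position: [0.4985, 0.2668, 0.3315]
tcp_rot: [-179.9, 0.1, 91.4]
contact_force: [0.7, 0.4, -1.5]
grip_width: 0.0212
```

Call:
servo_tool(
  moves=[
    {"delta_pos": [0,0,0],"twist": -8.3},
    {"delta_pos": [0,0,0],"twist": -8.3},
    {"delta_pos": [0,0,0],"twist": 0},
    {"delta_pos": [0,0,0],"twist": 0},
  ],
)

```text
time_s: 17.45
position: [0.4988, 0.267, 0.3321]
tcp_rot: [-179.9, 0.0, 107.5]
contact_force: [-0.6, -0.2, -0.8]
grip_width: 0.021
```

Run:
```python
from h import *
s,p,d,P=grab("wrist","w10");np.savez("w10.npz",p=p,d=d,P=P)
print(s["time_s"],s["position"],s["tcp_rot"],s["contact_force"],s["grip_width"])
```

```text
17.45 [0.49883314 0.26696236 0.33209075] [-1.79907459e+02  9.33935769e-03  1.07457718e+02] [-0.58540394 -0.2374706  -0.83870921] 0.020980454253779455
```

View pics/w10.png

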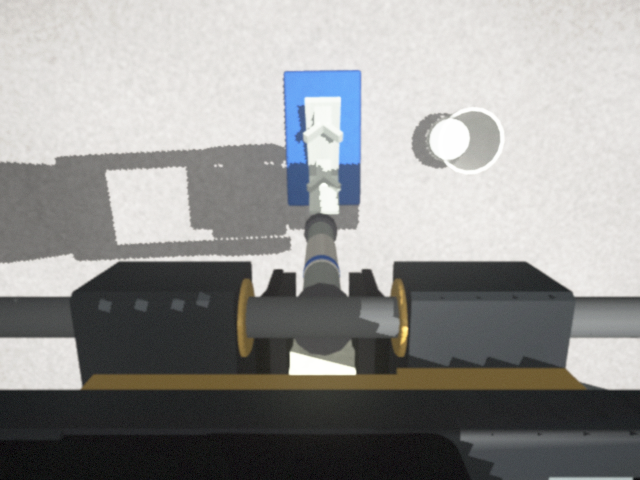

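Run:
```python
from h import *
np.set_printoptions(precision=4,suppress=True)
z=np.load("w10.npz");P=z["P"];p=z["p"].astype(int)
tcp=np.array([.49883,.26696,.33209]);A=np.radians(107.458)
tx=np.array([np.cos(A),np.sin(A),0]);ty=np.array([np.sin(A),-np.cos(A),0])
L=np.stack([(P-tcp)@ty,(P-tcp)@tx,P[...,2]],-1)*1000  # local: jaw(x), along(y), z world
roi=np.zeros((480,640),bool);roi[60:215,270:375]=1
blue=(p[...,2]>p[...,0]+50)&roi&(P[...,2]<.03)
q=L[blue];print("rect",cv2.minAreaRect(q[:,:2].astype(np.float32)))
hi=roi&(P[...,2]>.025);q=L[hi]
for zz in (30,50,60,70,80,100,110):
    m=abs(q[:,2]-zz)<5;print(zz,m.sum(),q[m].min(0),q[m].max(0))
# plate edges (slope plate)
for v in (105,150,158,165,200,208):
    us=np.where(hi[v])[0];print(v,us.min(),us.max(),L[v,us.min()+1],L[v,us.max()-1])
# rod lower fitting
r=np.zeros_like(roi);r[214:300,295:345]=1
q=L[r&(P[...,2]>.15)];print(len(q),q[q[:,2]<260].min(0),q[q[:,2]<260].max(0))
for v in (225,240,255,270,285):
    us=np.where(r[v]&(P[v,:,2]>.15))[0];print(v,us.min(),us.max(),(L[v,us.min()]+L[v,us.max()])/2, np.nanmedian(L[v,us],0))
```

```text
rect ((-0.3060722351074219, 54.227699279785156), (80.00536346435547, 138.94403076171875), 1.1053131818771362)
30 246 [-12.9477  -1.1776  27.2291] [16.2118 24.5765 34.982 ]
50 708 [-14.0047 -19.8105  45.0037] [16.8224 43.7214 54.9998]
60 585 [-13.8989   5.3743  55.0541] [17.0219 54.3818 64.9964]
70 279 [-14.7551   5.4993  65.0016] [16.9102 64.412  74.6691]
80 146 [-14.51    63.5359  75.4324] [15.0156 74.7198 84.9977]
100 463 [-14.7502  59.6485  95.0195] [ 14.9254  90.8179 104.8813]
110 443 [-15.3175  53.2638 105.0687] [ 16.2147  74.2903 114.99  ]
105 306 340 [-13.1212  84.3264  95.6107] [14.0283 84.2819 96.8256]
150 308 339 [-12.8884  44.7379  56.3947] [14.9758 44.7236 55.7842]
158 309 338 [-12.2254  36.5554  47.6997] [14.3302 36.6106 48.2552]
165 309 338 [-12.4214  29.2753  42.3721] [14.672  29.0717 39.7672]
200 310 338 [-11.6156  -6.0789  42.5226] [14.84   -5.7816 44.1899]
208 310 339 [-11.4672 -13.0309  49.7014] [ 15.7066 -12.8717  50.4449]
2936 [-11.879   -5.4559 195.2099] [  9.6726  11.0002 259.8666]
225 306 336 [ -0.6453   4.0901 203.0056] [ -0.7725   6.327  212.9166]
240 306 336 [ -0.8006  -4.3977 209.2542] [ -0.635    7.449  254.2918]
255 306 337 [ -0.2789   3.0999 267.74  ] [ -0.5307   7.8706 283.6323]
270 304 339 [ -0.2824   3.1238 291.5037] [ -0.2484   7.2959 303.8254]
285 295 340 [ -1.4786   5.8793 317.9997] [ -0.3684  10.5193 330.2788]
```

The rest's structure is about 1° more turned and about 2 mm to +x of the jaws. Correcting that and descending.

Call:
servo_tool(
  moves=[
    {"delta_pos": [0,1.8,30],"twist": -1.0},
    {"delta_pos": [0,0,30],"twist": 0},
    {"delta_pos": [0,0,25],"twist": 0},
    {"delta_pos": [0,0,20],"twist": 0},
    {"delta_pos": [0,0,12],"twist": 0},
    {"delta_pos": [0,0,8],"twist": 0},
    {"delta_pos": [0,0,0],"twist": 0},
    {"delta_pos": [0,0,0],"twist": 0},
  ],
)

```text
time_s: 18.3
position: [0.5016, 0.2681, 0.2089]
tcp_rot: [179.9, -0.0, 108.7]
contact_force: [0.2, -0.1, -0.4]
grip_width: 0.0208
```

Run:
```python
from h import *
s,p,d,P=grab("wrist","w11");np.savez("w11.npz",p=p,d=d,P=P)
print(s["time_s"],s["position"],s["tcp_rot"],s["contact_force"],s["grip_width"])
s,p,d,P=grab("scene","s11")
cv2.imwrite("pics/s11c.png",cv2.resize(p[60:260,340:540,::-1],None,fx=3,fy=3))
```

```text
18.3 [0.50159776 0.26812533 0.20894557] [ 1.79919255e+02 -1.61030442e-03  1.08678025e+02] [ 0.16961081 -0.13953415 -0.40549585] 0.02080392993788691
```

View pics/w11.png

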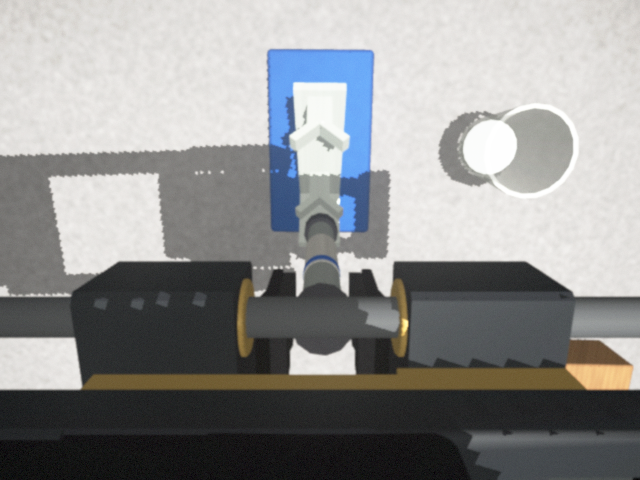

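View pics/s11c.png

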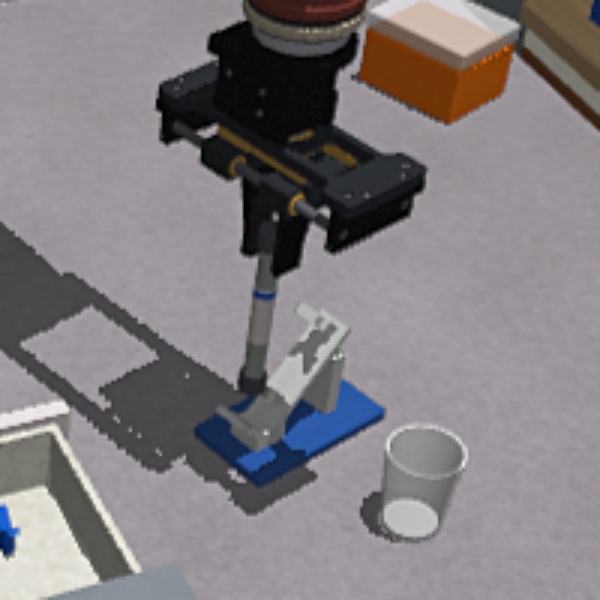

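The rod is in line with the notches (u≈321 against 320). Lowering it to the stop.

Call:
servo_tool(
  moves=[
    {"delta_pos": [0,0,8],"twist": 0},
    {"delta_pos": [0,0,5],"twist": 0},
    {"delta_pos": [0,0,0],"twist": 0},
    {"delta_pos": [0,0,0],"twist": 0},
  ],
)

```text
time_s: 18.8
position: [0.5008, 0.2679, 0.1946]
tcp_rot: [-180.0, 0.0, 108.7]
contact_force: [-0.3, -0.8, -1.7]
grip_width: 0.0211
```

Run:
```python
from h import *
s,p,d,P=grab("scene","s12")
print(s["time_s"],s["position"],s["tcp_rot"],s["contact_force"],s["wrist_torque"],s["grip_width"])
cv2.imwrite("pics/s12c.png",cv2.resize(p[110:240,380:500,::-1],None,fx=4.5,fy=4.5))
```

```text
18.8 [0.50080775 0.26786921 0.19455925] [-1.79954565e+02  1.24895603e-04  1.08706749e+02] [-0.2771849  -0.81175086 -1.65975515] [ 0.0411171  -0.1645968  -0.02616099] 0.02108418410675026
```

View pics/s12c.png

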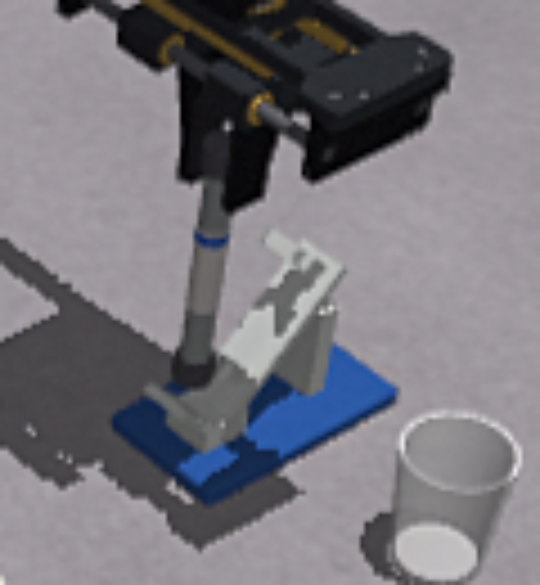

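Now a light grip, then swinging the top towards +y so that the rod pivots in the jaws, with its lower end caught between the stop and the lower notch.

Call:
servo_tool(
  moves=[
    {"delta_pos": [2.5,0,2.5],"twist": 0},
    {"delta_pos": [2.5,0,2.5],"twist": 0},
    {"delta_pos": [8.7,0,0.8],"twist": 0},
    {"delta_pos": [8.7,0,0.8],"twist": 0},
    {"delta_pos": [8.5,0,2],"twist": 0},
    {"delta_pos": [8.4,0,2.1],"twist": 0},
    {"delta_pos": [0,0,0],"twist": 0},
    {"delta_pos": [0,0,0],"twist": 0},
  ],
  claw=1,
  force=9,
)

```text
time_s: 19.65
position: [0.4883, 0.3055, 0.1842]
tcp_rot: [-180.0, 0.0, 108.8]
contact_force: [0.4, -0.0, -0.7]
grip_width: 0.0215
```

Run:
```python
from h import *
s,p,d,P=grab("scene","s13")
print(s["time_s"],s["position"],s["tcp_rot"],s["contact_force"],s["wrist_torque"],s["grip_width"])
cv2.imwrite("pics/s13c.png",cv2.resize(p[110:240,380:500,::-1],None,fx=4.5,fy=4.5))
s,p,d,P=grab("wrist","w13");np.savez("w13.npz",p=p,d=d,P=P)
```

```text
19.65 [0.48832057 0.3054965  0.18421977] [-1.79999356e+02  1.04606617e-02  1.08754810e+02] [ 0.41864717 -0.00487361 -0.67382987] [-0.03747792 -0.12046854  0.01142233] 0.02147102601366127
```

View pics/s13c.png

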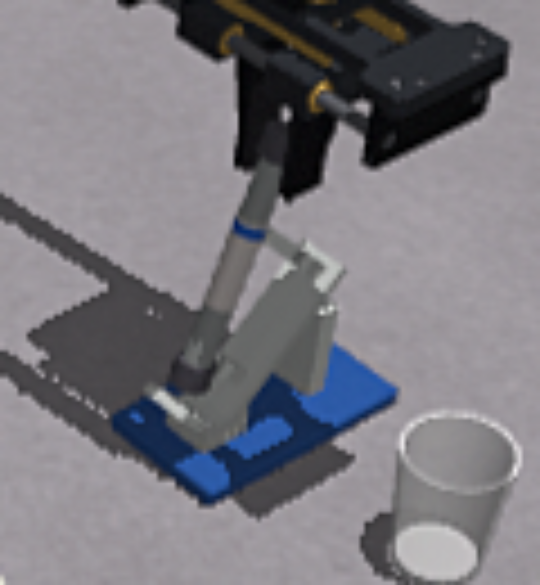

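View pics/w13.png

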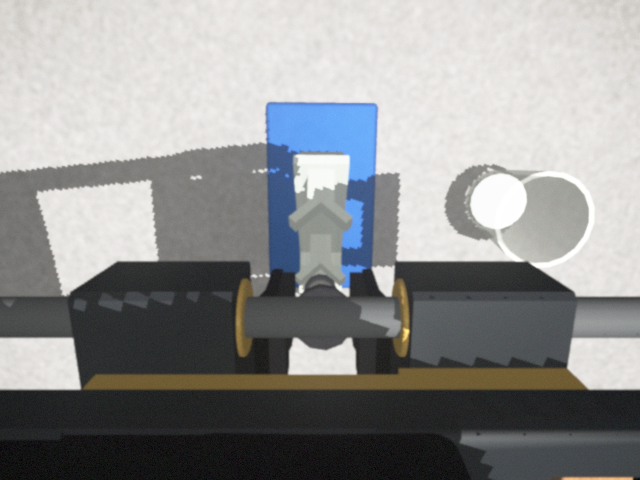

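The pivot works: the scene crop shows the rod leaning with its end at the stop, and the forces are small. Continuing the arc.

Call:
servo_tool(
  moves=[
    {"delta_pos": [8.2,0,3.1],"twist": 0},
    {"delta_pos": [8.2,0,3.4],"twist": 0},
    {"delta_pos": [7.7,0,4.2],"twist": 0},
    {"delta_pos": [7.6,0,4.6],"twist": 0},
    {"delta_pos": [7.0,0,5.1],"twist": 0},
    {"delta_pos": [6.8,0,5.5],"twist": 0},
    {"delta_pos": [0,0,0],"twist": 0},
    {"delta_pos": [0,0,0],"twist": 0},
  ],
)

```text
time_s: 20.55
position: [0.4737, 0.3483, 0.158]
tcp_rot: [-180.0, 0.0, 108.7]
contact_force: [-0.3, -0.9, -2.0]
grip_width: 0.0212
```

Run:
```python
from h import *
s,p,d,P=grab("scene","s14");np.savez("s14.npz",p=p,d=d,P=P)
print(s["time_s"],s["position"],s["tcp_rot"],s["contact_force"],s["wrist_torque"],s["grip_width"])
cv2.imwrite("pics/s14c.png",cv2.resize(p[110:240,380:500,::-1],None,fx=4.5,fy=4.5))
```

```text
20.55 [0.47365396 0.34825597 0.15798412] [-1.79963821e+02  2.61916188e-02  1.08738143e+02] [-0.33836509 -0.92386815 -1.98780604] [-0.09111608 -0.12038485  0.01079893] 0.021170951087850113
```

View pics/s14c.png

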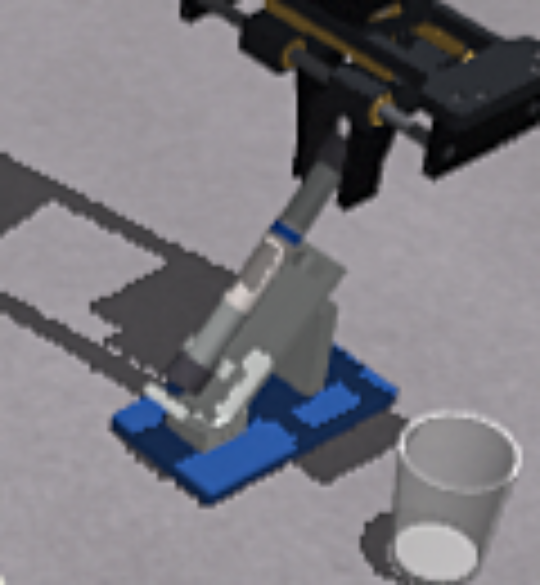

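Call:
servo_tool(
  moves=[
    {"delta_pos": [4.2,0,4.0],"twist": 0},
    {"delta_pos": [4.0,0,4.2],"twist": 0},
    {"delta_pos": [4.0,0,4.4],"twist": 0},
    {"delta_pos": [-1,0,1],"twist": 0},
    {"delta_pos": [-1,0,1],"twist": 0},
    {"delta_pos": [0,0,0],"twist": 0},
    {"delta_pos": [0,0,0],"twist": 0},
  ],
)

```text
time_s: 21.3
position: [0.4706, 0.3578, 0.1439]
tcp_rot: [180.0, 0.0, 108.7]
contact_force: [-1.1, -0.8, 1.2]
grip_width: 0.0213
```

Run:
```python
from h import *
s,p,d,P=grab("scene","s15");np.savez("s15.npz",p=p,d=d,P=P)
print(s["time_s"],s["position"],s["tcp_rot"],s["contact_force"],s["wrist_torque"],s["grip_width"])
cv2.imwrite("pics/s15c.png",cv2.resize(p[110:240,380:500,::-1],None,fx=4.5,fy=4.5))
s,p,d,P=grab("wrist","w15");np.savez("w15.npz",p=p,d=d,P=P)
```

```text
21.3 [0.47063488 0.35780244 0.14389823] [1.79999143e+02 1.10543917e-03 1.08695181e+02] [-1.14637349 -0.82432586  1.15059809] [-0.04794742  0.05030728 -0.05109718] 0.021277807205208398
```

View pics/s15c.png

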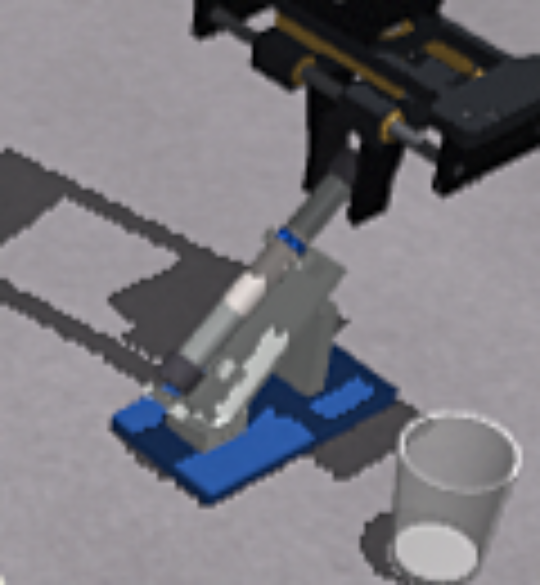

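View pics/w15.png

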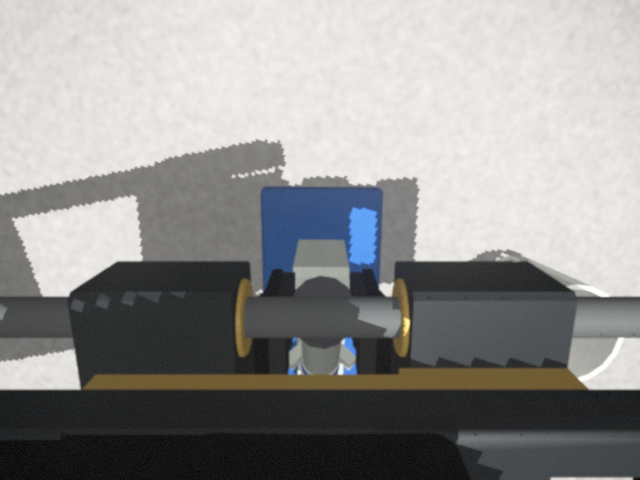

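Call:
servo_tool(
  moves=[
    {"delta_pos": [0,0,1.5],"twist": 0},
    {"delta_pos": [-0.7,0,1.5],"twist": 0},
    {"delta_pos": [0,0,0],"twist": 0},
    {"delta_pos": [0,0,0],"twist": 0},
  ],
)

```text
time_s: 21.8
position: [0.4709, 0.3571, 0.1407]
tcp_rot: [180.0, 0.0, 108.7]
contact_force: [-0.6, -0.6, 2.7]
grip_width: 0.0218
```

Call:
servo_tool(
  moves=[
    {"delta_pos": [-1.5,0,1.5],"twist": 0},
    {"delta_pos": [0,0,0],"twist": 0},
    {"delta_pos": [0,0,0],"twist": 0},
  ],
)

```text
time_s: 22.1
position: [0.4714, 0.3556, 0.1391]
tcp_rot: [-180.0, 0.0, 108.7]
contact_force: [-0.2, -0.5, 2.1]
grip_width: 0.0215
```

```bash
cat > rod.py <<'E'
from h import *
C=np.array([.4835,.3177]);A=np.radians(18.4);EX=np.array([np.cos(A),np.sin(A)]);EY=np.array([-EX[1],EX[0]])
def restan(P):
    l=np.stack([(P[...,:2]-C)@EX,(P[...,:2]-C)@EY,P[...,2]],-1)*1000
    a=((l[...,1]+58)+(l[...,2]-47))/2**.5; n=(-(l[...,1]+58)+(l[...,2]-47))/2**.5
    return l,a,n
def report(P,m):
    l,a,n=restan(P)
    for lo in range(-12,160,8):
        k=m&(a>=lo)&(a<lo+8)&(n>0)&(abs(l[...,0])<20)
        if k.sum()>2: print(lo,k.sum(),"x %.1f %.1f n max %.1f p90 %.1f"%(np.nanmin(l[k][:,0]),np.nanmax(l[k][:,0]),np.nanmax(n[k]),np.nanpercentile(n[k],90)))
E
python3 - <<'E'
from rod import *
s,p,d,P=grab("scene","s16")
report(P,np.isfinite(P[...,0]))
s,p,d,P=grab("top","t16")
print("top");report(P,np.isfinite(P[...,0]))
E
```

```text
-12 35 x -16.1 15.2 n max 28.4 p90 23.6
-4 32 x -10.0 10.0 n max 38.5 p90 31.1
4 31 x -7.6 11.4 n max 32.7 p90 30.5
12 30 x -8.3 14.0 n max 29.7 p90 26.5
20 30 x -8.8 15.0 n max 28.3 p90 24.0
28 25 x -7.8 8.4 n max 25.4 p90 23.4
36 26 x -9.2 8.2 n max 22.4 p90 20.7
44 25 x -7.0 7.9 n max 24.5 p90 21.4
52 27 x -7.7 8.7 n max 23.3 p90 21.5
60 26 x -7.7 7.9 n max 20.0 p90 18.8
68 25 x -6.6 10.0 n max 19.3 p90 18.1
76 26 x -5.8 13.2 n max 19.0 p90 16.6
84 42 x -15.2 16.8 n max 18.0 p90 15.4
92 28 x -14.1 14.9 n max 18.9 p90 13.0
100 25 x -6.3 9.1 n max 13.5 p90 10.4
108 21 x -7.3 8.9 n max 11.7 p90 11.2
116 33 x -18.7 19.3 n max 13.1 p90 8.4
124 55 x -19.4 19.8 n max 18.9 p90 11.9
132 56 x -19.5 19.8 n max 24.5 p90 18.8
140 57 x -19.8 19.5 n max 69.4 p90 42.6
148 56 x -20.0 19.4 n max 79.1 p90 71.3
156 53 x -19.8 18.9 n max 77.7 p90 75.8
top
-12 16 x -15.7 13.9 n max 12.7 p90 11.0
-4 27 x -16.3 12.9 n max 34.1 p90 31.2
4 44 x -12.6 8.7 n max 35.2 p90 30.5
12 41 x -14.7 13.8 n max 33.6 p90 29.3
20 51 x -17.3 14.9 n max 27.9 p90 25.6
28 38 x -16.7 11.7 n max 26.3 p90 25.0
36 32 x -9.4 6.4 n max 27.3 p90 24.1
44 27 x -9.9 6.8 n max 22.8 p90 21.2
52 31 x -9.7 6.6 n max 24.3 p90 21.5
60 31 x -9.8 6.5 n max 22.4 p90 20.3
68 37 x -9.4 6.8 n max 20.4 p90 19.0
76 35 x -9.4 7.0 n max 19.8 p90 16.8
84 49 x -16.8 14.2 n max 16.3 p90 15.3
92 57 x -16.4 15.2 n max 15.1 p90 13.8
100 36 x -9.0 6.2 n max 13.9 p90 12.9
108 34 x -8.5 6.9 n max 12.4 p90 10.5
116 30 x -8.2 15.4 n max 12.1 p90 10.2
124 20 x -6.8 18.0 n max 10.4 p90 10.2
132 12 x -9.1 10.8 n max 8.0 p90 6.3
140 20 x -7.6 15.9 n max 26.2 p90 20.3
148 20 x -18.5 19.8 n max 70.7 p90 69.3
156 63 x -19.8 19.8 n max 77.8 p90 75.3
```

The clouds show the rod lying at about 35°. Its upper part is in the upper notch, but the lower fitting has ridden onto the top edge of the stop, with its end at a≈−5 mm and n about 19 mm high. I'll draw it up the slope, let the lower end sag into its notch with a weaker grip, then push it back to the stop.

Call:
servo_tool(
  moves=[
    {"delta_pos": [2,0,-4],"twist": 0},
    {"delta_pos": [3,0,-4],"twist": 0},
    {"delta_pos": [3,0,-3],"twist": 0},
    {"delta_pos": [0,0,0],"twist": 0},
    {"delta_pos": [0,0,0],"twist": 0},
  ],
  claw=1,
  force=6,
)

```text
time_s: 22.7
position: [0.4686, 0.364, 0.1505]
tcp_rot: [180.0, -0.0, 108.7]
contact_force: [-0.2, -0.3, 0.7]
grip_width: 0.0217
```

Run:
```python
from rod import *
s,p,d,P=grab("scene","s17")
print(s["time_s"],s["position"],s["contact_force"],s["grip_width"])
cv2.imwrite("pics/s17c.png",cv2.resize(p[110:240,380:500,::-1],None,fx=4.5,fy=4.5))
report(P,np.isfinite(P[...,0]))
```

```text
22.7 [0.46855278 0.36395809 0.15050982] [-0.16854108 -0.2851617   0.72679963] 0.021739699478320308
-12 31 x -16.8 15.2 n max 16.3 p90 12.3
4 18 x -7.9 9.7 n max 27.1 p90 24.3
12 40 x -10.9 17.3 n max 26.3 p90 23.3
20 35 x -6.4 14.7 n max 24.2 p90 21.8
28 26 x -7.2 7.3 n max 21.1 p90 19.2
36 23 x -10.2 9.2 n max 21.4 p90 19.4
44 24 x -6.2 8.7 n max 19.5 p90 18.2
52 24 x -6.2 7.4 n max 19.5 p90 17.9
60 25 x -8.9 7.7 n max 19.1 p90 15.3
68 26 x -8.5 7.6 n max 17.2 p90 16.2
76 25 x -6.4 17.6 n max 16.9 p90 15.1
84 41 x -13.5 16.9 n max 18.5 p90 15.1
92 29 x -11.7 14.2 n max 13.4 p90 12.8
100 26 x -9.6 8.8 n max 13.8 p90 12.0
108 24 x -6.0 8.5 n max 14.0 p90 12.0
116 21 x -5.1 9.0 n max 12.5 p90 11.6
124 25 x -13.6 17.5 n max 10.5 p90 9.5
132 47 x -18.2 19.3 n max 12.8 p90 8.5
140 59 x -19.8 19.8 n max 15.1 p90 13.2
148 58 x -18.8 19.9 n max 28.5 p90 23.1
156 51 x -19.9 20.0 n max 70.8 p90 63.2
```

View pics/s17c.png

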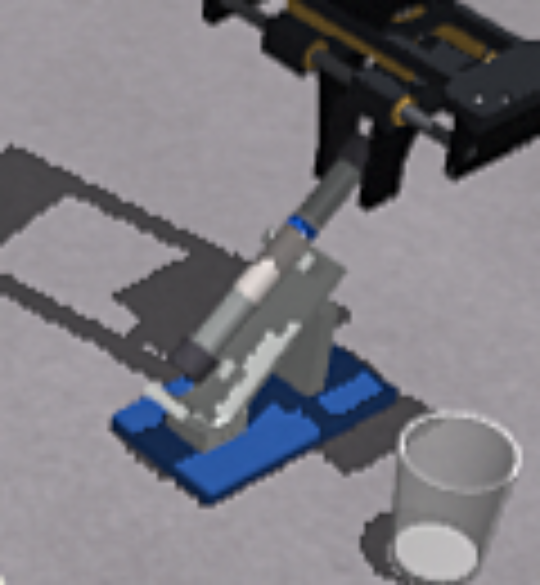

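Call:
servo_tool(
  moves=[
    {"delta_pos": [0,0,0],"twist": 0},
    {"delta_pos": [0,0,0],"twist": 0},
    {"delta_pos": [0,0,0],"twist": 0},
    {"delta_pos": [0,0,0],"twist": 0},
  ],
  claw=1,
  force=3,
)

```text
time_s: 23.15
position: [0.4687, 0.3634, 0.1503]
tcp_rot: [180.0, -0.0, 108.7]
contact_force: [-0.3, 0.6, 0.7]
grip_width: 0.0217
```

Run:
```python
from rod import *
s,p,d,P=grab("scene","s18")
print(s["time_s"],s["position"],s["contact_force"],s["grip_width"])
report(P,np.isfinite(P[...,0]))
```

```text
23.15 [0.46872398 0.36344339 0.1503071 ] [-0.30437409  0.62854092  0.65107807] 0.021667202681994832
-12 27 x -13.6 16.0 n max 15.2 p90 13.7
4 21 x -13.0 8.6 n max 26.3 p90 23.7
12 38 x -12.0 15.6 n max 24.8 p90 23.4
20 35 x -17.0 17.0 n max 24.4 p90 20.5
28 24 x -8.7 9.2 n max 21.9 p90 19.3
36 24 x -5.3 7.6 n max 20.9 p90 19.0
44 25 x -8.2 8.0 n max 20.0 p90 17.4
52 23 x -6.4 7.3 n max 19.8 p90 16.3
60 26 x -5.3 8.4 n max 19.3 p90 17.0
68 25 x -6.6 8.7 n max 19.2 p90 16.9
76 26 x -5.6 13.7 n max 18.4 p90 14.3
84 40 x -16.9 15.1 n max 20.2 p90 15.2
92 29 x -12.7 14.1 n max 15.3 p90 13.0
100 26 x -7.3 9.5 n max 15.2 p90 13.8
108 25 x -5.8 8.1 n max 14.5 p90 11.8
116 24 x -6.6 9.3 n max 16.8 p90 11.4
124 23 x -14.8 18.8 n max 11.6 p90 9.7
132 49 x -19.6 19.8 n max 11.0 p90 9.3
140 59 x -19.9 19.9 n max 16.0 p90 12.8
148 57 x -18.8 19.9 n max 25.0 p90 22.6
156 56 x -19.9 19.8 n max 73.7 p90 68.4
```

It may be the fitting's shoulder catching on the lower notch. I'll nudge it down the slope a few mm.

Call:
servo_tool(
  moves=[
    {"delta_pos": [-1.5,0,1.5],"twist": 0},
    {"delta_pos": [-1.5,0,1.5],"twist": 0},
    {"delta_pos": [0,0,0],"twist": 0},
    {"delta_pos": [0,0,0],"twist": 0},
  ],
  claw=1,
  force=5,
)

```text
time_s: 23.6
position: [0.4697, 0.3602, 0.147]
tcp_rot: [-180.0, 0.0, 108.7]
contact_force: [0.7, -1.3, -0.7]
grip_width: 0.0218
```

Run:
```python
from rod import *
s,p,d,P=grab("scene","s19")
print(s["time_s"],s["position"],s["contact_force"],s["grip_width"])
cv2.imwrite("pics/s19c.png",cv2.resize(p[110:240,380:500,::-1],None,fx=4.5,fy=4.5))
report(P,np.isfinite(P[...,0]))
```

```text
23.6 [0.46970177 0.36017365 0.1469664 ] [ 0.68968849 -1.26194966 -0.67713987] 0.021765308585632113
-12 29 x -15.6 15.4 n max 14.1 p90 13.0
-4 6 x -3.8 7.5 n max 22.5 p90 21.8
4 33 x -8.5 10.7 n max 27.5 p90 25.2
12 38 x -14.6 13.0 n max 24.6 p90 22.4
20 30 x -9.5 14.8 n max 22.4 p90 18.9
28 23 x -6.2 9.4 n max 20.2 p90 19.6
36 24 x -11.0 9.8 n max 22.1 p90 20.9
44 26 x -7.1 8.1 n max 19.9 p90 18.5
52 25 x -6.4 7.3 n max 17.8 p90 17.1
60 25 x -5.6 8.4 n max 17.0 p90 16.4
68 27 x -9.8 9.3 n max 17.0 p90 15.3
76 25 x -5.1 9.2 n max 16.9 p90 15.5
84 41 x -15.1 15.1 n max 16.0 p90 14.2
92 29 x -11.9 13.8 n max 14.8 p90 13.2
100 24 x -6.5 8.1 n max 14.9 p90 13.6
108 23 x -6.8 7.7 n max 13.1 p90 11.0
116 23 x -13.7 8.6 n max 11.7 p90 9.9
124 38 x -19.8 19.6 n max 10.9 p90 9.2
132 54 x -18.7 19.7 n max 15.9 p90 12.5
140 58 x -19.8 18.8 n max 22.2 p90 19.8
148 53 x -19.2 19.9 n max 66.9 p90 28.1
156 49 x -19.9 19.5 n max 75.8 p90 71.8
```

View pics/s19c.png

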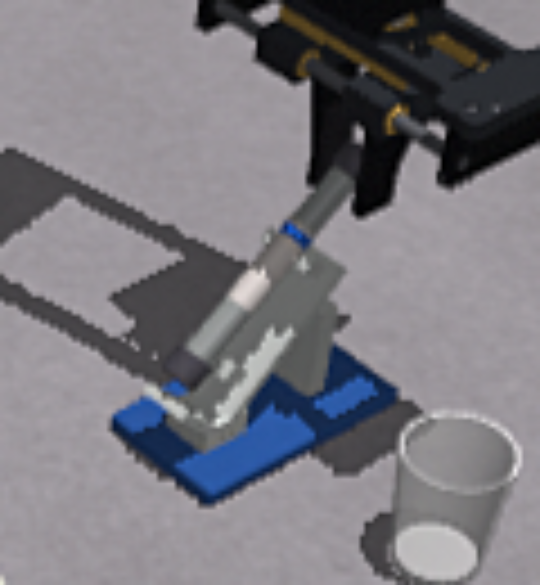

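The grip holds the rod at about 6° too flat, hovering over both notches. I'll lower it onto the upper notch, then open gently so that the lower end settles into its notch.

Call:
servo_tool(
  moves=[
    {"delta_pos": [1.4,0,1.4],"twist": 0},
    {"delta_pos": [1.4,0,1.4],"twist": 0},
    {"delta_pos": [1,0,1],"twist": 0},
    {"delta_pos": [0,0,0],"twist": 0},
    {"delta_pos": [0,0,0],"twist": 0},
  ],
  claw=1,
  force=3,
)

```text
time_s: 24.15
position: [0.4684, 0.3641, 0.1433]
tcp_rot: [-180.0, 0.0, 108.7]
contact_force: [1.0, -3.2, -0.9]
grip_width: 0.0217
```

Run:
```python
from rod import *
s,p,d,P=grab("scene","s20")
print(s["time_s"],s["position"],s["contact_force"],s["grip_width"])
report(P,np.isfinite(P[...,0]))
```

```text
24.15 [0.46836283 0.36408304 0.14329855] [ 0.99415515 -3.19144554 -0.86737472] 0.02170335090461084
-12 30 x -14.8 14.7 n max 15.4 p90 13.5
-4 3 x -3.3 8.2 n max 20.0 p90 19.4
4 30 x -9.1 10.7 n max 35.1 p90 33.4
12 39 x -9.2 14.0 n max 33.3 p90 32.6
20 34 x -7.1 15.0 n max 31.0 p90 27.9
28 25 x -6.7 8.2 n max 28.9 p90 27.5
36 22 x -6.5 8.6 n max 26.9 p90 23.3
44 24 x -8.9 7.7 n max 26.5 p90 23.1
52 26 x -6.6 9.4 n max 23.8 p90 22.4
60 25 x -7.3 8.5 n max 23.8 p90 20.4
68 26 x -5.8 7.9 n max 22.9 p90 19.6
76 26 x -7.4 9.5 n max 17.4 p90 15.9
84 39 x -16.0 17.1 n max 16.4 p90 14.5
92 28 x -4.7 15.5 n max 16.3 p90 13.5
100 23 x -6.2 7.9 n max 14.1 p90 11.3
108 23 x -4.6 9.2 n max 11.8 p90 8.7
116 19 x -5.1 9.8 n max 8.4 p90 8.2
124 20 x -14.2 9.5 n max 7.9 p90 6.8
132 39 x -18.7 18.1 n max 9.9 p90 6.6
140 43 x -19.4 19.6 n max 18.1 p90 14.1
148 47 x -19.8 19.9 n max 62.6 p90 24.5
156 47 x -19.7 19.0 n max 69.5 p90 65.8
```

Lowering rotated it flatter, so it really is pivoting on the upper notch. The remaining fall is only ~15 mm at the lower end, guided between the fingers, so I'll open the jaws to 28 mm.

Call:
servo_tool(
  moves=[
    {"delta_pos": [0,0,0],"twist": 0},
    {"delta_pos": [0,0,0],"twist": 0},
    {"delta_pos": [0,0,0],"twist": 0},
    {"delta_pos": [0,0,0],"twist": 0},
    {"delta_pos": [0,0,0],"twist": 0},
  ],
  claw=0.4,
)

```text
time_s: 24.7
position: [0.4685, 0.3644, 0.1436]
tcp_rot: [180.0, -0.0, 108.7]
contact_force: [-0.6, 0.7, 0.5]
grip_width: 0.026
```

Run:
```python
from rod import *
s,p,d,P=grab("scene","s21")
print(s["time_s"],s["position"],s["contact_force"],s["grip_width"])
cv2.imwrite("pics/s21c.png",cv2.resize(p[110:240,380:500,::-1],None,fx=4.5,fy=4.5))
report(P,np.isfinite(P[...,0]))
```

```text
24.7 [0.46846167 0.36435985 0.14359088] [-0.56141577  0.70908077  0.47356237] 0.025983959492066576
-12 39 x -15.3 16.6 n max 20.8 p90 14.4
-4 32 x -9.4 12.1 n max 17.7 p90 16.7
4 26 x -5.9 11.9 n max 17.2 p90 15.8
12 32 x -16.5 17.6 n max 14.4 p90 13.1
20 34 x -14.3 15.6 n max 16.1 p90 13.9
28 23 x -8.4 7.9 n max 15.4 p90 13.9
36 25 x -7.3 8.6 n max 15.6 p90 14.5
44 25 x -6.5 9.9 n max 15.2 p90 14.5
52 25 x -7.3 8.3 n max 15.3 p90 14.6
60 25 x -5.8 9.8 n max 15.5 p90 14.6
68 26 x -9.3 8.0 n max 17.7 p90 15.1
76 25 x -8.1 14.4 n max 17.7 p90 14.6
84 42 x -17.3 14.8 n max 14.7 p90 14.1
92 28 x -12.8 13.7 n max 17.7 p90 15.4
100 26 x -8.6 9.1 n max 16.0 p90 13.7
108 23 x -5.7 8.1 n max 17.1 p90 12.4
116 25 x -6.9 7.2 n max 14.2 p90 13.3
124 31 x -8.7 12.5 n max 16.9 p90 15.5
132 44 x -18.9 19.0 n max 17.4 p90 15.9
140 35 x -19.9 20.0 n max 17.9 p90 16.1
148 34 x -17.9 19.5 n max 23.1 p90 19.9
156 41 x -19.4 19.6 n max 70.6 p90 66.1
```

View pics/s21c.png

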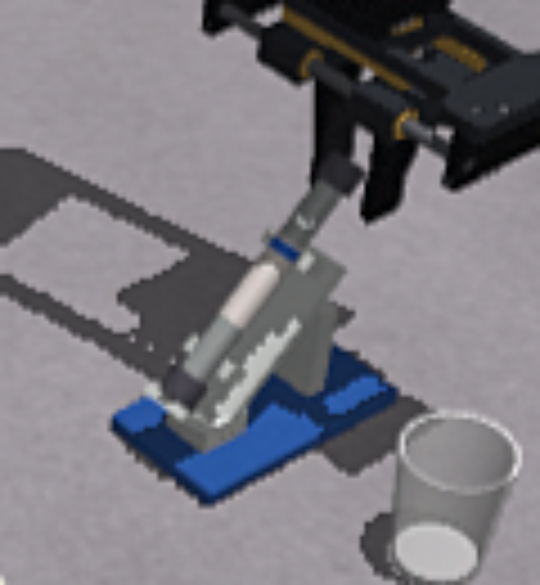

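The rod is now parallel to the slope (n constant at about 14.5) and at the stop. Opening wider, rising, and checking with the wrist camera.

Call:
servo_tool(
  moves=[
    {"delta_pos": [0,0,0],"twist": 0},
    {"delta_pos": [0,0,0],"twist": 0},
    {"delta_pos": [0,0,-15],"twist": 0},
    {"delta_pos": [0,0,-30],"twist": 0},
    {"delta_pos": [0,0,-40],"twist": 0},
    {"delta_pos": [-35,0,-40],"twist": 0},
    {"delta_pos": [-40,0,-20],"twist": 0},
    {"delta_pos": [-40,0,0],"twist": 0},
    {"delta_pos": [0,0,0],"twist": 0},
    {"delta_pos": [0,0,0],"twist": 0},
  ],
  claw=0,
)

```text
time_s: 25.75
position: [0.5051, 0.2566, 0.2872]
tcp_rot: [179.9, -0.0, 108.6]
contact_force: [-0.0, -0.3, -0.1]
grip_width: 0.0437
```

Run:
```python
from rod import *
s,p,d,P=grab("wrist","w22");np.savez("w22.npz",p=p,d=d,P=P,pos=s["position"],rot=s["tcp_rot"])
print(s["time_s"],s["position"],s["tcp_rot"],s["grip_width"])
report(P,np.isfinite(P[...,0]))
s2,p2,d2,P2=grab("scene","s22")
cv2.imwrite("pics/s22c.png",cv2.resize(p2[110:240,380:500,::-1],None,fx=4.5,fy=4.5))
```

```text
25.75 [0.50506676 0.25658785 0.28723023] [ 1.79928161e+02 -2.68239912e-02  1.08580157e+02] 0.043676316727811415
-12 110 x -14.9 15.1 n max 11.8 p90 10.8
-4 168 x -14.8 15.0 n max 15.7 p90 14.9
4 179 x -10.0 10.3 n max 16.0 p90 14.9
12 150 x -15.8 16.1 n max 15.6 p90 13.1
20 228 x -15.6 16.0 n max 12.9 p90 12.1
28 168 x -15.4 15.7 n max 13.3 p90 12.3
36 124 x -7.6 8.0 n max 13.2 p90 12.5
44 115 x -8.2 7.8 n max 13.6 p90 12.8
52 147 x -8.2 8.5 n max 13.5 p90 12.7
60 147 x -8.0 8.3 n max 13.5 p90 12.7
68 165 x -7.8 8.1 n max 13.3 p90 12.7
76 167 x -8.3 7.9 n max 13.4 p90 12.8
84 270 x -16.1 16.3 n max 13.7 p90 12.5
92 407 x -16.0 16.2 n max 13.9 p90 12.3
100 204 x -7.8 8.1 n max 13.7 p90 12.2
108 215 x -7.7 7.9 n max 13.2 p90 12.2
116 226 x -7.5 7.7 n max 13.3 p90 12.3
124 170 x -10.3 9.9 n max 15.4 p90 13.7
132 354 x -10.7 10.5 n max 15.7 p90 15.1
140 755 x -10.7 10.9 n max 16.2 p90 14.3
```

View pics/w22.png

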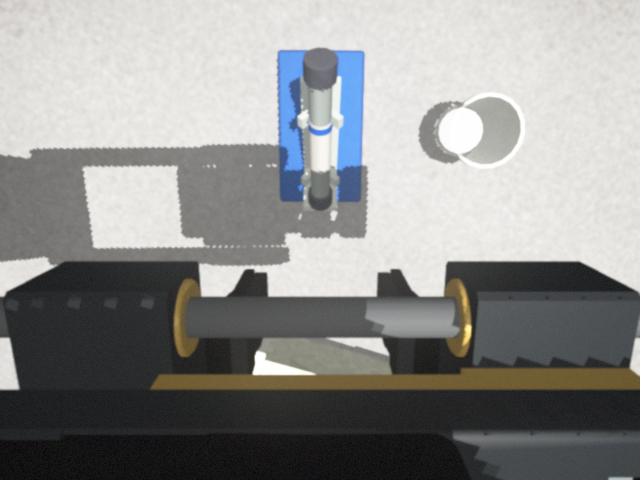

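View pics/s22c.png

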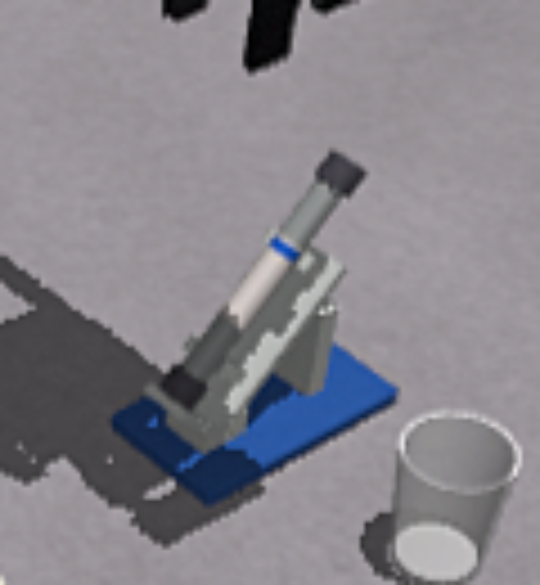

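Run:
```python
from rod import *
z=np.load("w22.npz");P=z["P"];p=z["p"].astype(int)
l,a,n=restan(P)
m=(abs(l[...,0])<14)&(n>1)&(l[...,2]>25)
g=p.sum(-1)
for lo in np.arange(-12,156,2):
    k=m&(a>=lo)&(a<lo+2)&(n>4)&(abs(l[...,0])<6)
    w=m&(a>=lo)&(a<lo+2)
    if k.sum(): print(lo,k.sum(),"bright",int(np.median(g[k])),"n %.1f %.1f"%(np.median(n[k]),n[k].max()),"w %.1f %.1f"%(l[w][:,0].min(),l[w][:,0].max()))
# axis direction fit for tube
k=m&(a>35)&(a<85)&(abs(l[...,0])<3)
q=P[k];c=q.mean(0);u,sv,vt=np.linalg.svd(q-c);d=vt[0]*np.sign(vt[0,2]);print(c,d,"elev",np.degrees(np.arcsin(d[2])),"az",np.degrees(np.arctan2(d[1],d[0])))
k=m&(a>35)&(a<125)&(n>8);q=l[k];print("x mid", [(lo,round((q[abs((a[k]-lo))<4][:,0].min()+q[abs((a[k]-lo))<4][:,0].max())/2,2)) for lo in (40,60,80,110,120)])
```

```text
-10 3 bright 386 n 10.3 10.5 w -13.8 12.4
-8 1 bright 389 n 11.2 11.2 w -13.8 13.3
-4 7 bright 327 n 13.9 14.7 w -13.9 13.3
-2 19 bright 264 n 14.8 15.6 w -10.1 10.5
0 15 bright 229 n 14.6 15.5 w -10.0 9.5
2 23 bright 224 n 14.6 15.7 w -10.0 10.4
4 17 bright 227 n 14.7 15.3 w -9.1 10.3
6 15 bright 225 n 14.5 15.5 w -9.9 10.3
8 21 bright 225 n 14.5 16.0 w -9.9 10.2
10 39 bright 242 n 13.3 15.3 w -9.9 10.2
12 42 bright 284 n 12.1 15.6 w -9.0 10.2
14 18 bright 348 n 11.4 12.4 w -7.2 6.6
16 16 bright 351 n 11.8 12.9 w -7.1 7.5
18 20 bright 349 n 11.5 13.3 w -10.6 12.6
20 18 bright 346 n 11.7 12.8 w -14.0 13.4
22 20 bright 349 n 11.9 12.6 w -13.9 13.4
24 23 bright 353 n 11.4 12.8 w -13.8 13.3
26 20 bright 350 n 11.6 12.9 w -13.8 13.2
28 19 bright 349 n 11.8 12.9 w -13.8 13.2
30 17 bright 351 n 11.9 12.6 w -7.8 8.1
32 27 bright 349 n 11.4 13.3 w -7.7 8.0
34 20 bright 354 n 11.7 12.9 w -7.7 8.0
36 23 bright 348 n 11.6 12.9 w -7.6 8.0
38 23 bright 347 n 11.6 12.8 w -7.6 7.9
40 20 bright 347 n 11.6 13.2 w -7.6 7.1
42 30 bright 355 n 11.7 13.2 w -7.5 7.9
44 14 bright 367 n 11.7 12.9 w -7.5 7.8
[... 1639 characters left out ...]
 540 n 11.5 12.9 w -6.6 7.5
128 6 bright 455 n 11.8 12.8 w -2.1 9.3
130 28 bright 371 n 14.0 15.4 w -10.3 9.9
132 44 bright 334 n 14.5 15.7 w -10.3 10.5
134 57 bright 333 n 14.5 15.7 w -10.2 10.4
136 50 bright 333 n 14.4 15.7 w -10.2 10.4
138 57 bright 333 n 14.3 15.7 w -10.7 10.3
140 52 bright 337 n 14.3 15.7 w -10.7 10.9
142 61 bright 339 n 14.3 15.6 w -10.6 10.8
144 154 bright 368 n 12.0 16.2 w -10.5 10.8
146 118 bright 368 n 9.2 15.6 w -9.9 10.1
[0.49094426 0.29572098 0.09929853] [-0.22030292  0.66834715  0.7104778 ] elev 45.27380381778993 az 108.24343378085743
x mid [(40, np.float64(0.17)), (60, np.float64(0.15)), (80, np.float64(-0.19)), (110, np.float64(-0.2)), (120, np.float64(0.1))]
```

The column is seated. It spans 149.5 mm, with the notches 27.5 and 95 mm from its lower end, so that end is at the stop, and its elevation is 45.3°. Now going over its middle to regrasp.

Call:
servo_tool(
  moves=[
    {"delta_pos": [26.7,-0.5,0],"twist": 0},
    {"delta_pos": [26.6,-0.5,0],"twist": 0},
    {"delta_pos": [0,0,35],"twist": 0},
    {"delta_pos": [0,0,35],"twist": 0},
    {"delta_pos": [0,0,30],"twist": 0},
    {"delta_pos": [0,0,0],"twist": 0},
    {"delta_pos": [0,0,0],"twist": 0},
  ],
)

```text
time_s: 26.55
position: [0.4859, 0.3082, 0.1861]
tcp_rot: [-179.9, -0.0, 108.8]
contact_force: [-0.3, -0.1, 0.2]
grip_width: 0.0435
```

Run:
```python
from h import *
s,p,d,P=grab("wrist","w23")
print(s["time_s"],s["position"],s["tcp_rot"],s["grip_width"])
s2,p2,d2,P2=grab("scene","s23")
cv2.imwrite("pics/s23c.png",cv2.resize(p2[90:240,380:500,::-1],None,fx=4,fy=4))
```

```text
26.55 [0.48594844 0.30815829 0.18606112] [-1.79912190e+02 -2.20494295e-03  1.08784822e+02] 0.0435390230258257
```

View pics/w23.png

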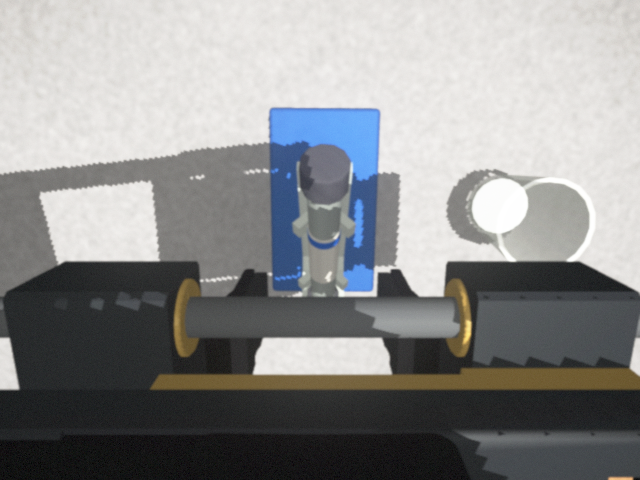

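View pics/s23c.png

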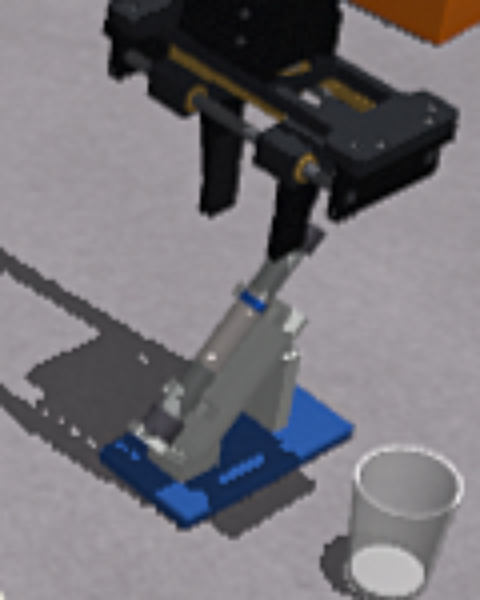

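Centred on the tube (u≈325). A small correction, then descend 80 mm and close firmly.

Call:
servo_tool(
  moves=[
    {"delta_pos": [-1.7,0.7,25],"twist": 0.3},
    {"delta_pos": [0,0,25],"twist": 0},
    {"delta_pos": [0,0,18],"twist": 0},
    {"delta_pos": [0,0,12],"twist": 0},
    {"delta_pos": [0,0,0],"twist": 0},
    {"delta_pos": [0,0,0],"twist": 0},
  ],
)

```text
time_s: 27.25
position: [0.4888, 0.3065, 0.1076]
tcp_rot: [179.9, -0.0, 108.4]
contact_force: [-0.2, -0.2, -0.3]
grip_width: 0.0435
```

Call:
servo_tool(
  moves=[
    {"delta_pos": [0,0,0],"twist": 0},
    {"delta_pos": [0,0,0],"twist": 0},
    {"delta_pos": [0,0,0],"twist": 0},
    {"delta_pos": [0,0,0],"twist": 0},
    {"delta_pos": [0,0,0],"twist": 0},
  ],
  claw=1,
  force=25,
)

```text
time_s: 27.75
position: [0.4872, 0.3059, 0.1063]
tcp_rot: [-179.9, -0.0, 108.4]
contact_force: [-3.4, -0.7, 4.1]
grip_width: 0.0153
```

Run:
```python
from h import *
s,p,d,P=grab("scene","s24")
print(s["time_s"],s["position"],s["tcp_rot"],s["contact_force"],s["grip_width"])
cv2.imwrite("pics/s24c.png",cv2.resize(p[90:240,380:500,::-1],None,fx=4,fy=4))
```

```text
27.75 [0.48720303 0.30589625 0.10631787] [-1.79910053e+02 -3.74401086e-03  1.08408292e+02] [-3.40528587 -0.66041572  4.05480957] 0.015300084588386012
```

View pics/s24c.png

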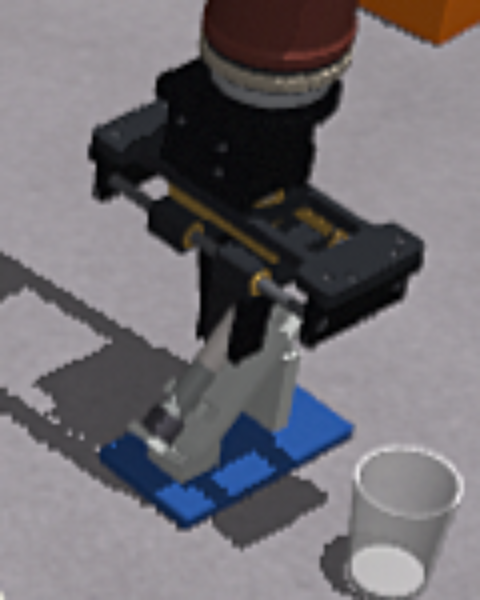

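Gripped on the tube at a 15.3 mm opening. Lifting perpendicular to the slope first, then up and across to the drawer.

Call:
servo_tool(
  moves=[
    {"delta_pos": [-3,0,-4],"twist": 0},
    {"delta_pos": [-3,0,-4],"twist": 0},
    {"delta_pos": [-3,0,-8],"twist": 0},
    {"delta_pos": [0,0,-20],"twist": 0},
    {"delta_pos": [0,0,-30],"twist": 0},
    {"delta_pos": [0,0,-30],"twist": 0},
    {"delta_pos": [0,0,-18],"twist": 0},
    {"delta_pos": [0,0,0],"twist": 0},
  ],
)

```text
time_s: 28.6
position: [0.4929, 0.298, 0.2244]
tcp_rot: [179.6, -0.0, 108.4]
contact_force: [0.1, 1.0, -1.7]
grip_width: 0.0154
```

Run:
```python
from h import *
s,p,d,P=grab("scene","s25")
print(s["time_s"],s["position"],s["tcp_rot"],s["contact_force"],s["grip_width"])
cv2.imwrite("pics/s25c.png",cv2.resize(p[70:240,350:500,::-1],None,fx=4,fy=4))
```

```text
28.6 [0.49291509 0.29804999 0.22435673] [ 1.79578131e+02 -3.07843655e-02  1.08391595e+02] [ 0.07334566  1.00053961 -1.71236579] 0.015363048005757106
```

View pics/s25c.png

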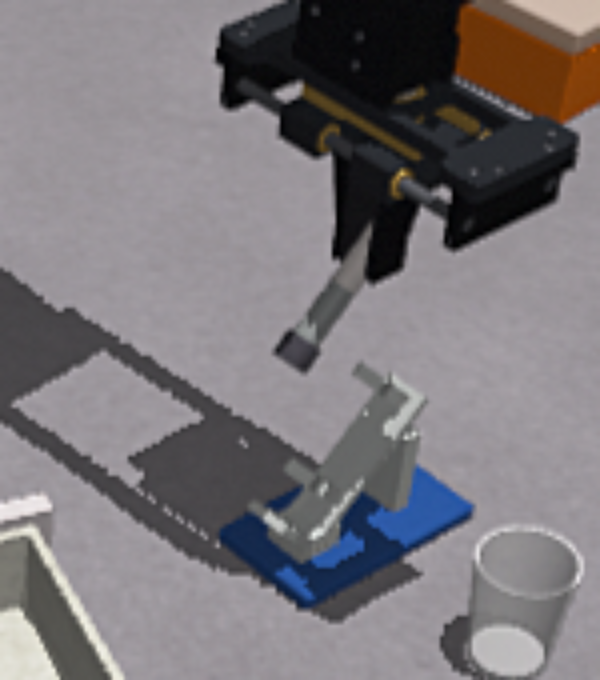

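Call:
servo_tool(
  moves=[
    {"delta_pos": [-20,-1.7,0],"twist": 0},
    {"delta_pos": [-40,-3.5,0],"twist": 0},
    {"delta_pos": [-40,-3.5,0],"twist": 0},
    {"delta_pos": [-45,-3.9,0],"twist": 0},
    {"delta_pos": [-45,-3.9,0],"twist": 0},
    {"delta_pos": [-45,-3.9,0],"twist": 0},
    {"delta_pos": [-38,-3.2,0],"twist": 0},
    {"delta_pos": [-21,-1.8,0],"twist": 0},
    {"delta_pos": [0,0,0],"twist": 8.4},
    {"delta_pos": [0,0,0],"twist": 8.4},
  ],
)

```text
time_s: 29.65
position: [0.5585, 0.0093, 0.2178]
tcp_rot: [-179.8, -0.0, 91.1]
contact_force: [-0.9, -0.3, -2.6]
grip_width: 0.0152
```

Call:
servo_tool(
  moves=[
    {"delta_pos": [0,0,0],"twist": 0},
    {"delta_pos": [0,0,0],"twist": 0},
  ],
)

```text
time_s: 29.85
position: [0.5587, 0.0105, 0.2187]
tcp_rot: [-179.9, -0.0, 91.8]
contact_force: [-0.8, -1.0, -1.1]
grip_width: 0.0152
```

Run:
```python
from h import *
s,p,d,P=grab("wrist","w26");np.savez("w26.npz",p=p,d=d,P=P)
print(s["time_s"],s["position"],s["tcp_rot"],s["contact_force"],s["grip_width"])
s,p,d,P=grab("scene","s26");np.savez("s26.npz",p=p,d=d,P=P)
cv2.imwrite("pics/s26c.png",cv2.resize(p[120:340,250:470,::-1],None,fx=2.7,fy=2.7))
```

```text
29.85 [0.55868109 0.01048346 0.2186582 ] [-1.79870645e+02 -1.56226024e-02  9.18339828e+01] [-0.7773043  -0.98695018 -1.14610739] 0.015198595413823035
```

View pics/w26.png

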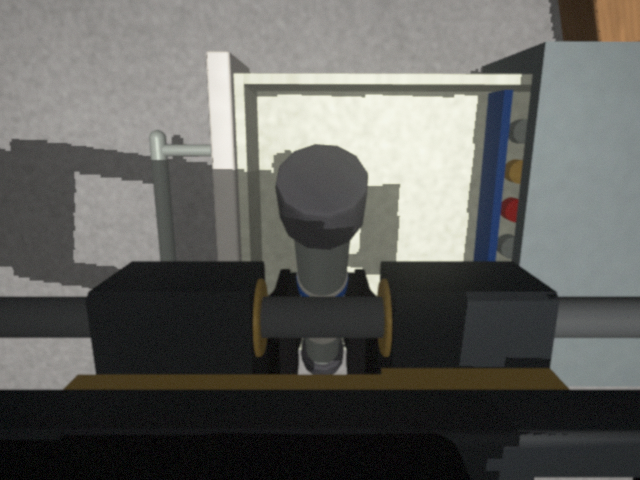

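View pics/s26c.png

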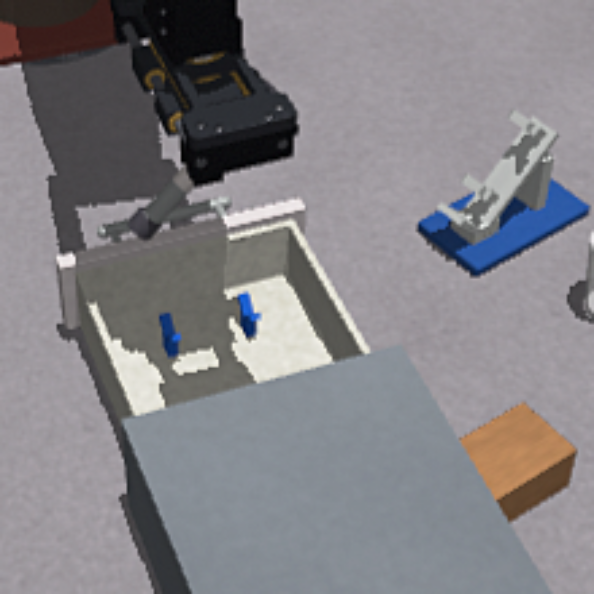

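The rod hangs over the drawer, aligned with it (u≈322). A small correction, then lowering to just above contact.

Call:
servo_tool(
  moves=[
    {"delta_pos": [0.6,1.6,25],"twist": 0},
    {"delta_pos": [0,0,30],"twist": 0},
    {"delta_pos": [0,0,30],"twist": 0},
    {"delta_pos": [0,0,18],"twist": 0},
    {"delta_pos": [0,0,8],"twist": 0},
    {"delta_pos": [0,0,0],"twist": 0},
    {"delta_pos": [0,0,0],"twist": 0},
  ],
)

```text
time_s: 30.65
position: [0.5618, 0.0112, 0.1102]
tcp_rot: [179.9, 0.0, 91.7]
contact_force: [0.1, 0.1, -1.3]
grip_width: 0.0154
```

Run:
```python
from h import *
s,p,d,P=grab("scene","s27");np.savez("s27.npz",p=p,d=d,P=P)
print(s["time_s"],s["position"],s["tcp_rot"],s["contact_force"],s["grip_width"])
cv2.imwrite("pics/s27c.png",cv2.resize(p[150:300,260:410,::-1],None,fx=4,fy=4))
```

```text
30.65 [0.56179526 0.01117084 0.11015523] [1.79911421e+02 1.33706646e-02 9.16581616e+01] [ 0.10323323  0.07758116 -1.29181488] 0.01544448163592492
```

View pics/s27c.png

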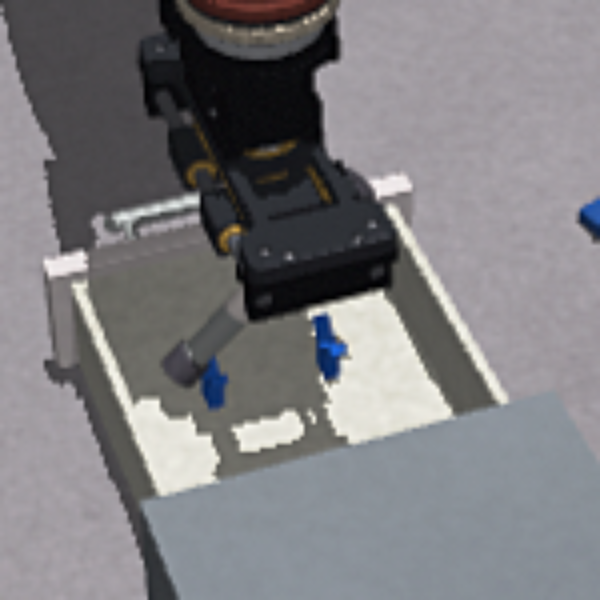

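Run:
```python
from h import *
np.set_printoptions(precision=4,suppress=True)
z=np.load("s27.npz");P=z["P"];p=z["p"].astype(int)
roi=np.zeros((480,640),bool);roi[220:260,295:350]=1
blue=(p[...,2]>p[...,0]+50)&roi
n,lab=cv2.connectedComponents(blue.astype(np.uint8))
for i in range(1,n):
    q=P[lab==i]
    if len(q)>8: print(len(q),np.nanmin(q,0),np.nanmax(q,0))
# rod points
g=p.max(-1)-p.min(-1)
m=np.zeros_like(roi);m[222:250,298:325]=1
m&=(P[...,2]>.038)&(~blue)&(P[...,0]<.6)&(P[...,0]>.53)
q=P[m];print(len(q));
for lo in np.arange(-.06,-.0,.008):
    k=(q[:,1]>lo)&(q[:,1]<lo+.008)
    if k.sum():print(round(lo,3),k.sum(),q[k].min(0),q[k].max(0))
```

```text
75 [0.545  0.0391 0.021 ] [0.5763 0.0604 0.0535]
51 [ 0.5563 -0.029   0.0206] [ 0.58   -0.0184  0.0643]
213
-0.052 16 [ 0.5605 -0.0505  0.055 ] [ 0.574  -0.0446  0.0639]
-0.044 46 [ 0.5535 -0.044   0.0465] [ 0.5771 -0.0361  0.0686]
-0.036 40 [ 0.5597 -0.036   0.05  ] [ 0.577  -0.0281  0.0778]
-0.028 37 [ 0.5596 -0.0278  0.0543] [ 0.5724 -0.0201  0.0831]
-0.02 37 [ 0.5591 -0.0196  0.0448] [ 0.5732 -0.0128  0.0932]
-0.012 36 [ 0.5558 -0.0119  0.0768] [ 0.5724 -0.0047  0.0991]
-0.004 1 [ 0.5568 -0.0029  0.095 ] [ 0.5568 -0.0029  0.095 ]
```

Alignment is within about 2 mm, which the V notches can take up. With a light grip, pressing down so that the lower side meets its notch and the rod levels.

Call:
servo_tool(
  moves=[
    {"delta_pos": [0,-0.5,4],"twist": 0},
    {"delta_pos": [0,0,4],"twist": 0},
    {"delta_pos": [0,0,4],"twist": 0},
    {"delta_pos": [0,0,4],"twist": 0},
    {"delta_pos": [0,0,4],"twist": 0},
    {"delta_pos": [0,0,0],"twist": 0},
    {"delta_pos": [0,0,0],"twist": 0},
  ],
  claw=1,
  force=9,
)

```text
time_s: 31.4
position: [0.5606, 0.011, 0.0889]
tcp_rot: [-180.0, 0.0, 91.6]
contact_force: [0.3, -1.7, -1.9]
grip_width: 0.0159
```

Run:
```python
from h import *
s,p,d,P=grab("scene","s28");np.savez("s28.npz",p=p,d=d,P=P)
print(s["time_s"],s["position"],s["tcp_rot"],s["contact_force"],s["grip_width"])
cv2.imwrite("pics/s28c.png",cv2.resize(p[150:300,260:410,::-1],None,fx=4,fy=4))
```

```text
31.4 [0.56056861 0.01095983 0.08889814] [-1.79999326e+02  1.44512220e-02  9.16120700e+01] [ 0.28848158 -1.68488443 -1.89927702] 0.01588023027177077
```

View pics/s28c.png

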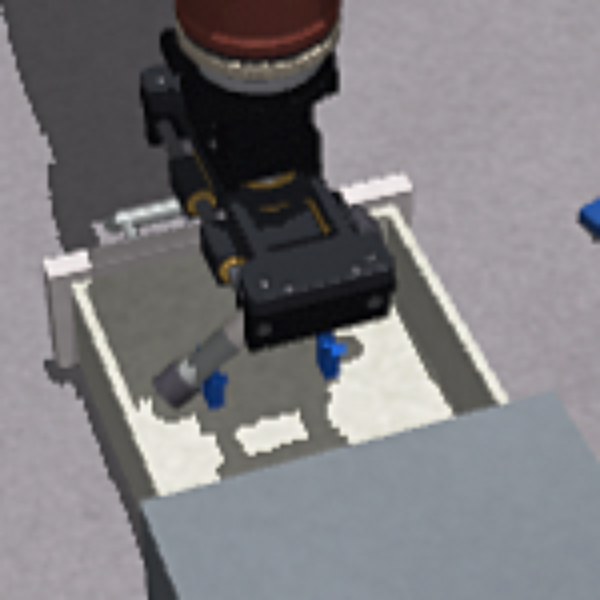

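Call:
servo_tool(
  moves=[
    {"delta_pos": [0,0,4],"twist": 0},
    {"delta_pos": [0,0,4],"twist": 0},
    {"delta_pos": [0,0,4],"twist": 0},
    {"delta_pos": [0,0,3],"twist": 0},
    {"delta_pos": [0,0,0],"twist": 0},
    {"delta_pos": [0,0,0],"twist": 0},
  ],
)

```text
time_s: 32.05
position: [0.5605, 0.011, 0.0739]
tcp_rot: [-180.0, 0.0, 91.6]
contact_force: [1.5, 0.1, -1.2]
grip_width: 0.0158
```

Run:
```python
from h import *
s,p,d,P=grab("scene","s29");np.savez("s29.npz",p=p,d=d,P=P)
print(s["time_s"],s["position"],s["tcp_rot"],s["contact_force"],s["grip_width"])
cv2.imwrite("pics/s29c.png",cv2.resize(p[150:300,260:410,::-1],None,fx=4,fy=4))
```

```text
32.05 [0.5604564  0.01103035 0.07385596] [-1.79986441e+02  9.32694270e-03  9.16123905e+01] [ 1.46583345  0.06170926 -1.15928394] 0.01581430919449618
```

View pics/s29c.png

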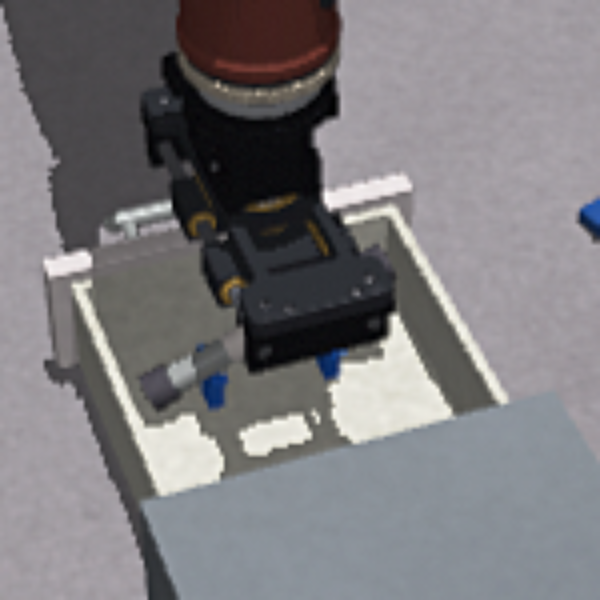

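It is levelling in the near notch. Continuing down.

Call:
servo_tool(
  moves=[
    {"delta_pos": [0,0,4],"twist": 0},
    {"delta_pos": [0,0,4],"twist": 0},
    {"delta_pos": [0,0,2],"twist": 0},
    {"delta_pos": [0,0,0],"twist": 0},
    {"delta_pos": [0,0,0],"twist": 0},
  ],
)

```text
time_s: 32.6
position: [0.5604, 0.0111, 0.0639]
tcp_rot: [-180.0, 0.0, 91.6]
contact_force: [2.1, 1.2, -0.6]
grip_width: 0.0156
```

Call:
servo_tool(
  moves=[
    {"delta_pos": [0,0,2],"twist": 0},
    {"delta_pos": [0,0,1],"twist": 0},
    {"delta_pos": [0,0,0],"twist": 0},
    {"delta_pos": [0,0,0],"twist": 0},
  ],
)

```text
time_s: 33.0
position: [0.5606, 0.0111, 0.0611]
tcp_rot: [180.0, -0.0, 91.6]
contact_force: [1.8, 1.5, 0.3]
grip_width: 0.0155
```

Run:
```python
from h import *
s,p,d,P=grab("scene","s30");np.savez("s30.npz",p=p,d=d,P=P)
print(s["time_s"],s["position"],s["tcp_rot"],s["contact_force"],s["grip_width"])
cv2.imwrite("pics/s30c.png",cv2.resize(p[150:300,260:410,::-1],None,fx=4,fy=4))
s,p,d,P=grab("wrist","w30");np.savez("w30.npz",p=p,d=d,P=P)
```

```text
33.0 [0.56057604 0.01112609 0.06113151] [ 1.79991366e+02 -3.11231893e-04  9.16099688e+01] [1.83286258 1.50042377 0.25747625] 0.015464039467883097
```

View pics/s30c.png

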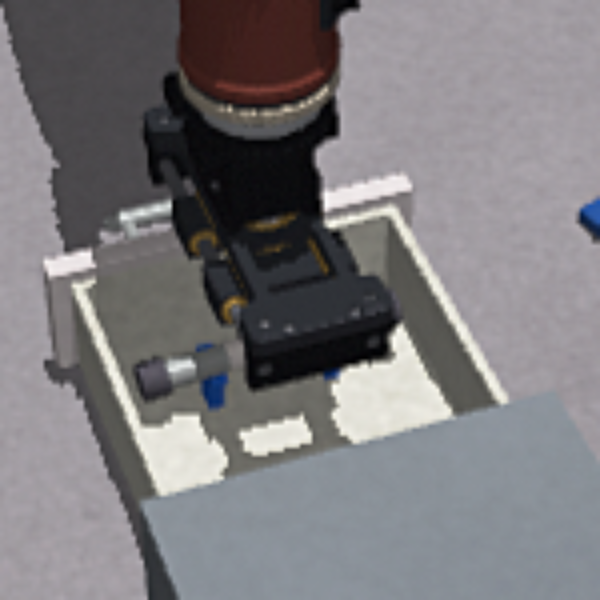

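View pics/w30.png

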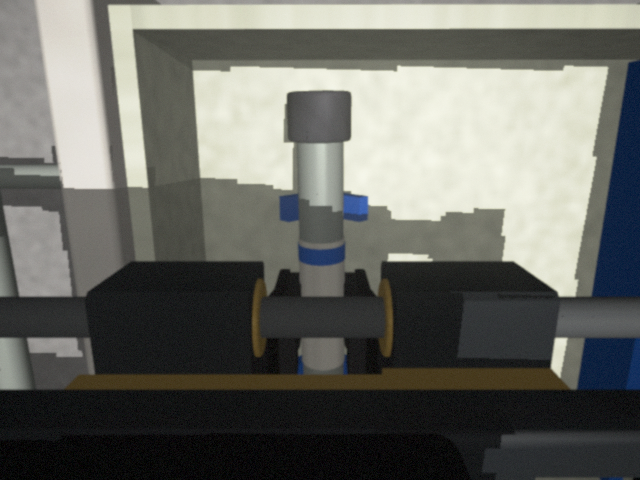

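Run:
```python
from h import *
np.set_printoptions(precision=4,suppress=True)
P=np.load("w30.npz")["P"]
for v in range(90,262,10):
    q=P[v,300:345];q=q[q[:,2]>.04]; 
    if len(q): i=np.argmax(q[:,2]);print(v,np.percentile(q[:,2],90).round(4),q[i].round(4),q[:,0].min().round(4),q[:,0].max().round(4))
P=np.load("s30.npz")["P"]
m=np.zeros((480,640),bool);m[230:255,290:322]=1
m&=(P[...,2]>.03)&(P[...,0]<.59)&(P[...,0]>.54);q=P[m]
for lo in np.arange(-.08,0,.008):
    k=(q[:,1]>lo)&(q[:,1]<lo+.008)
    if k.sum()>2:print(round(lo,3),k.sum(),np.percentile(q[k],95,axis=0))
```

```text
100 0.0687 [0.5573 0.0853 0.0695] 0.5513 0.5651
110 0.0688 [0.5561 0.0823 0.0692] 0.5513 0.5652
120 0.0685 [0.5556 0.0793 0.0703] 0.5514 0.5653
130 0.0681 [0.5562 0.0763 0.0688] 0.5514 0.5655
140 0.0682 [0.5604 0.0734 0.0688] 0.5515 0.5657
150 0.0655 [0.5557 0.07   0.0662] 0.5513 0.5653
160 0.0651 [0.5577 0.0669 0.0654] 0.5514 0.5659
170 0.0652 [0.562  0.0638 0.0661] 0.5514 0.566
180 0.0649 [0.5566 0.0604 0.0658] 0.5514 0.5661
190 0.0647 [0.5573 0.0571 0.0653] 0.5514 0.5663
200 0.0644 [0.5584 0.0537 0.0651] 0.5515 0.5673
210 0.0643 [0.5568 0.0503 0.0652] 0.5516 0.5674
220 0.0643 [0.5579 0.0469 0.0649] 0.5516 0.5667
230 0.0638 [0.5577 0.0435 0.0652] 0.5516 0.5669
240 0.0637 [0.5588 0.0401 0.0655] 0.5517 0.5674
250 0.0646 [0.5623 0.0366 0.0654] 0.5518 0.5675
260 0.0643 [0.56   0.0327 0.0645] 0.5518 0.5677
-0.08 3 [ 0.5875 -0.0776  0.0791]
-0.072 8 [ 0.5715 -0.0641  0.0593]
-0.064 40 [ 0.5752 -0.0565  0.0612]
-0.056 34 [ 0.5749 -0.0491  0.0607]
-0.048 27 [ 0.5726 -0.0408  0.0596]
-0.04 29 [ 0.5717 -0.0325  0.0597]
-0.032 44 [ 0.5772 -0.0242  0.0597]
-0.024 39 [ 0.5769 -0.017   0.0597]
-0.016 30 [ 0.572  -0.0089  0.0614]
-0.008 8 [ 0.5684 -0.0027  0.0608]
```

It is nearly level, with the far end about 1 mm high. Pressing 2 mm more, then releasing.

Call:
servo_tool(
  moves=[
    {"delta_pos": [0,0,1.5],"twist": 0},
    {"delta_pos": [0,0,1],"twist": 0},
    {"delta_pos": [0,0,0],"twist": 0},
    {"delta_pos": [0,0,0],"twist": 0},
  ],
)

```text
time_s: 33.5
position: [0.5611, 0.0111, 0.0594]
tcp_rot: [179.9, 0.0, 91.6]
contact_force: [0.3, 3.2, 4.5]
grip_width: 0.0157
```

Call:
servo_tool(
  moves=[
    {"delta_pos": [0,0,0],"twist": 0},
    {"delta_pos": [0,0,0],"twist": 0},
    {"delta_pos": [0,0,0],"twist": 0},
    {"delta_pos": [0,0,0],"twist": 0},
  ],
  claw=0.25,
)

```text
time_s: 33.9
position: [0.5599, 0.011, 0.0581]
tcp_rot: [-179.9, -0.0, 91.6]
contact_force: [-0.1, 0.2, -0.2]
grip_width: 0.0316
```

Call:
servo_tool(
  moves=[
    {"delta_pos": [0,0,-15],"twist": 0},
    {"delta_pos": [0,0,-30],"twist": 0},
    {"delta_pos": [0,0,-40],"twist": 0},
    {"delta_pos": [-20,0,-45],"twist": 0},
    {"delta_pos": [-40,0,-45],"twist": 0},
    {"delta_pos": [-20,0,0],"twist": 0},
    {"delta_pos": [0,0,0],"twist": 0},
    {"delta_pos": [0,0,0],"twist": 0},
  ],
)

```text
time_s: 34.7
position: [0.5622, -0.0621, 0.2263]
tcp_rot: [-180.0, -0.0, 91.5]
contact_force: [-1.5, -0.5, -0.0]
grip_width: 0.0325
```

Run:
```python
from h import *
s,p,d,P=grab("wrist","w31");np.savez("w31.npz",p=p,d=d,P=P)
print(s["time_s"],s["position"],s["tcp_rot"],s["contact_force"],s["grip_width"])
for v in range(20,256,12):
    for_u=P[v,250:450]; k=for_u[:,2]>.05; k&=(for_u[:,0]>.545)&(for_u[:,0]<.58);q=for_u[k]
    if len(q)>3: print(v,"z90 %.4f y %.4f x %.4f %.4f"%(np.percentile(q[:,2],90),np.median(q[:,1]),q[:,0].min(),q[:,0].max()))
m=(P[...,2]>.06)&(P[...,2]<.075)&(P[...,0]<.47)&(P[...,0]>.42);q=P[m];print("handle",len(q),np.median(q,0),q.min(0),q.max(0))
```

```text
34.7 [ 0.56224719 -0.06209305  0.22634284] [-1.79998209e+02 -2.55679633e-02  9.15428380e+01] [-1.49019318 -0.54319001 -0.00294425] 0.03245874554143872
20 z90 0.0619 y 0.0729 x 0.5489 0.5698
32 z90 0.0609 y 0.0659 x 0.5517 0.5673
44 z90 0.0606 y 0.0584 x 0.5519 0.5676
56 z90 0.0605 y 0.0512 x 0.5451 0.5757
68 z90 0.0605 y 0.0435 x 0.5452 0.5759
80 z90 0.0615 y 0.0354 x 0.5525 0.5684
92 z90 0.0614 y 0.0276 x 0.5526 0.5687
104 z90 0.0612 y 0.0197 x 0.5528 0.5690
116 z90 0.0614 y 0.0116 x 0.5529 0.5692
128 z90 0.0615 y 0.0035 x 0.5539 0.5695
140 z90 0.0611 y -0.0047 x 0.5540 0.5698
152 z90 0.0615 y -0.0131 x 0.5542 0.5694
164 z90 0.0604 y -0.0217 x 0.5462 0.5779
176 z90 0.0616 y -0.0301 x 0.5546 0.5700
188 z90 0.0613 y -0.0388 x 0.5556 0.5703
200 z90 0.0637 y -0.0473 x 0.5528 0.5735
212 z90 0.0639 y -0.0561 x 0.5530 0.5731
236 z90 0.0604 y -0.0750 x 0.5453 0.5796
248 z90 0.0799 y -0.0786 x 0.5456 0.5794
handle 3655 [0.44842507 0.01699248 0.06704157] [ 0.43885749 -0.04949087  0.06033432] [0.46999628 0.07082396 0.07041487]
```

View pics/w31.png

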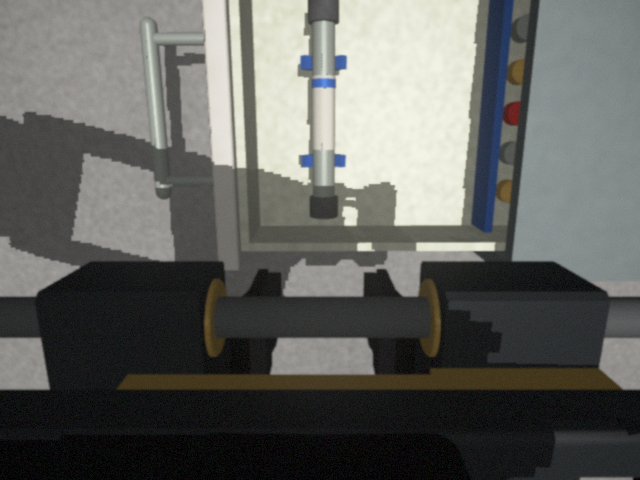

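The column is level (tube top at 61 mm throughout) in both blue notches, and clear of both side walls. Now to the handle to push it shut.

Call:
servo_tool(
  moves=[
    {"delta_pos": [25.3,-37.8,0],"twist": 0},
    {"delta_pos": [25.3,-37.8,0],"twist": 0},
    {"delta_pos": [25.3,-37.8,0],"twist": 0},
    {"delta_pos": [0,0,35],"twist": 0},
    {"delta_pos": [0,0,35],"twist": 0},
    {"delta_pos": [0,0,10],"twist": 0},
    {"delta_pos": [0,0,0],"twist": 0},
    {"delta_pos": [0,0,0],"twist": 0},
  ],
  claw=0.35,
)

```text
time_s: 35.55
position: [0.4476, 0.0108, 0.1467]
tcp_rot: [180.0, -0.0, 91.6]
contact_force: [-0.1, -0.4, 0.5]
grip_width: 0.0281
```

Run:
```python
from h import *
s,p,d,P=grab("wrist","w32")
print(s["time_s"],s["position"],s["tcp_rot"],s["grip_width"])
```

```text
35.55 [0.44763304 0.01080374 0.14672591] [ 1.79992482e+02 -4.56145458e-03  9.16297506e+01] 0.02813294932850478
```

View pics/w32.png

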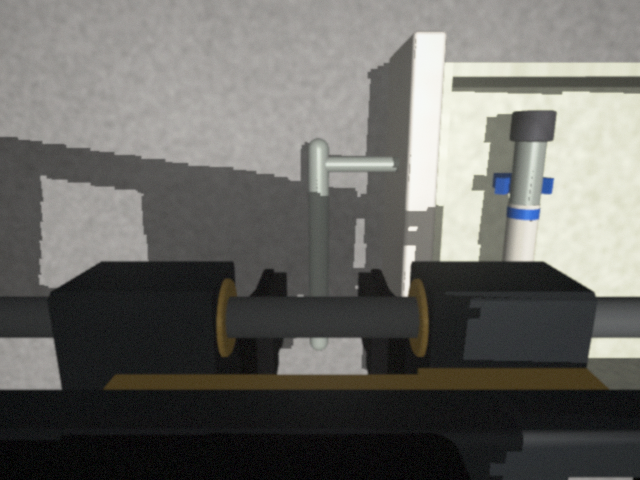

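The bar is between the fingers (u≈319). Descending and gripping.

Call:
servo_tool(
  moves=[
    {"delta_pos": [0,-1,25],"twist": 0},
    {"delta_pos": [0,0,25],"twist": 0},
    {"delta_pos": [0,0,23],"twist": 0},
    {"delta_pos": [0,0,11],"twist": 0},
    {"delta_pos": [0,0,0],"twist": 0},
    {"delta_pos": [0,0,0],"twist": 0},
  ],
)

```text
time_s: 36.2
position: [0.4471, 0.0104, 0.0631]
tcp_rot: [179.9, 0.0, 91.6]
contact_force: [0.7, -0.6, -0.3]
grip_width: 0.0284
```

Call:
servo_tool(
  moves=[
    {"delta_pos": [0,0,0],"twist": 0},
    {"delta_pos": [0,0,0],"twist": 0},
    {"delta_pos": [0,0,0],"twist": 0},
    {"delta_pos": [0,0,0],"twist": 0},
  ],
  claw=1,
  force=20,
)

```text
time_s: 36.6
position: [0.4465, 0.0105, 0.0626]
tcp_rot: [179.9, 0.0, 91.6]
contact_force: [-0.5, 0.2, 4.5]
grip_width: 0.0101
```

Call:
servo_tool(
  moves=[
    {"delta_pos": [0,4,0],"twist": 0},
    {"delta_pos": [0,8,0],"twist": 0},
    {"delta_pos": [0,11,0],"twist": 0},
    {"delta_pos": [0,13,0],"twist": 0},
    {"delta_pos": [0,13,0],"twist": 0},
    {"delta_pos": [0,13,0],"twist": 0},
    {"delta_pos": [0,13,0],"twist": 0},
    {"delta_pos": [0,13,0],"twist": 0},
    {"delta_pos": [0,13,0],"twist": 0},
    {"delta_pos": [0,13,0],"twist": 0},
  ],
)

```text
time_s: 37.6
position: [0.5612, 0.0139, 0.0627]
tcp_rot: [180.0, 0.0, 91.6]
contact_force: [-1.0, -0.3, 5.4]
grip_width: 0.0102
```

Call:
servo_tool(
  moves=[
    {"delta_pos": [0,13,0],"twist": 0},
    {"delta_pos": [0,13,0],"twist": 0},
    {"delta_pos": [0,12,0],"twist": 0},
    {"delta_pos": [0,10,0],"twist": 0},
    {"delta_pos": [0,7,0],"twist": 0},
    {"delta_pos": [0,4,0],"twist": 0},
    {"delta_pos": [0,2,0],"twist": 0},
    {"delta_pos": [0,2,0],"twist": 0},
    {"delta_pos": [0,0,0],"twist": 0},
  ],
)

```text
time_s: 38.5
position: [0.624, 0.0157, 0.0627]
tcp_rot: [179.9, -0.0, 91.6]
contact_force: [-0.6, 0.0, 4.7]
grip_width: 0.0101
```

Slow last millimetres, until it meets the stop.

Call:
servo_tool(
  moves=[
    {"delta_pos": [0,1.5,0],"twist": 0},
    {"delta_pos": [0,1.5,0],"twist": 0},
    {"delta_pos": [0,0,0],"twist": 0},
    {"delta_pos": [0,0,0],"twist": 0},
  ],
)

```text
time_s: 38.9
position: [0.6268, 0.0157, 0.0627]
tcp_rot: [179.9, -0.0, 91.6]
contact_force: [-0.2, 0.8, 4.4]
grip_width: 0.01
```

Call:
servo_tool(
  moves=[
    {"delta_pos": [0,1.5,0],"twist": 0},
    {"delta_pos": [0,1,0],"twist": 0},
    {"delta_pos": [0,0,0],"twist": 0},
    {"delta_pos": [0,0,0],"twist": 0},
  ],
)

```text
time_s: 39.3
position: [0.6276, 0.0158, 0.0626]
tcp_rot: [-179.9, -0.0, 91.6]
contact_force: [-6.3, 0.6, 10.4]
grip_width: 0.0104
```

Call:
servo_tool(
  moves=[
    {"delta_pos": [0,1.5,0],"twist": 0},
    {"delta_pos": [0,0,0],"twist": 0},
    {"delta_pos": [0,0,0],"twist": 0},
  ],
)

```text
time_s: 39.6
position: [0.6276, 0.0158, 0.0626]
tcp_rot: [-179.7, -0.0, 91.6]
contact_force: [-12.3, 0.2, 15.2]
grip_width: 0.0102
```

Call:
servo_tool(
  moves=[
    {"delta_pos": [0,0,0],"twist": 0},
    {"delta_pos": [0,0,0],"twist": 0},
    {"delta_pos": [0,0,0],"twist": 0},
    {"delta_pos": [0,0,0],"twist": 0},
  ],
  claw=0.35,
)

```text
time_s: 40.0
position: [0.63, 0.0157, 0.0615]
tcp_rot: [-180.0, -0.0, 91.6]
contact_force: [-1.2, -0.4, -0.3]
grip_width: 0.0268
```

Run:
```python
from h import *
s,p,d,P=grab("wrist","w33")
print(s["time_s"],s["position"],s["contact_force"],s["grip_width"])
```

```text
40.0 [0.62995317 0.01573294 0.06152798] [-1.23986168 -0.36243813 -0.32090697] 0.026790727109012556
```

View pics/w33.png

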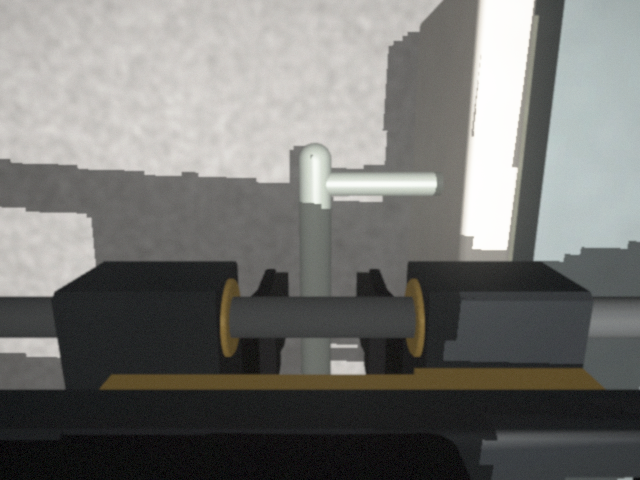

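The stop was met at x=0.6276 (shut predicted at 0.6274), and the bar is now free. Rising straight up and checking everything.

Call:
servo_tool(
  moves=[
    {"delta_pos": [0,0,-15],"twist": 0},
    {"delta_pos": [0,0,-30],"twist": 0},
    {"delta_pos": [0,0,-45],"twist": 0},
    {"delta_pos": [0,0,-50],"twist": 0},
    {"delta_pos": [-30,-30,-40],"twist": 0},
    {"delta_pos": [-40,-20,-20],"twist": 0},
    {"delta_pos": [0,0,0],"twist": 0},
    {"delta_pos": [0,0,0],"twist": 0},
  ],
)

```text
time_s: 40.85
position: [0.5865, -0.0521, 0.2583]
tcp_rot: [179.8, 0.0, 91.5]
contact_force: [0.6, 0.3, 0.1]
grip_width: 0.0284
```

Run:
```python
from h import *
s,p,d,P=grab("wrist","w34")
print(s["time_s"],s["position"],s["contact_force"])
m=(P[...,2]>.06)&(P[...,2]<.075)&(P[...,0]<.645)&(P[...,0]>.59);q=P[m]
b=q[q[:,0]<np.percentile(q[:,0],40)+.008];print("handle",np.median(b,0))
m=(P[...,2]>.094)&(P[...,2]<.107)&(P[...,0]>.66)
for v in (60,120,180,220):
    us=np.where(m[v])[0]
    if len(us):print(v,P[v,us[0]+3])
    w=[(u,P[v,u].round(3)) for u in range(640) if .083<P[v,u,2]<.093]
    if w: print(" front",w[0],w[-1])
s,p,d,P=grab("scene","s34")
X=P.reshape(-1,3);X=X[~np.isnan(X[:,0])]
def sel(x0,x1,y0,y1,z0,z1):
    return X[(X[:,0]>x0)&(X[:,0]<x1)&(X[:,1]>y0)&(X[:,1]<y1)&(X[:,2]>z0)&(X[:,2]<z1)]
q=sel(.45,.57,-.36,-.27,.05,.058);print("blk",cv2.minAreaRect((q[:,:2]*1000).astype(np.float32)))
print("cap",np.median(sel(.55,.68,-.42,-.3,.165,.185),0))
q=sel(.7,.81,.13,.24,.04,.052);print("carton",cv2.minAreaRect((q[:,:2]*1000).astype(np.float32)))
s,p,d,P=grab("top","t34")
```

```text
40.85 [ 0.58646317 -0.05206758  0.25834242] [0.57289206 0.28118756 0.07975023]
handle [0.6270665  0.02107618 0.06745742]
60 [0.6834576  0.05959394 0.10064419]
 front (443, array([0.668, 0.062, 0.083])) (469, array([0.683, 0.061, 0.093]))
120 [0.68432734 0.02133824 0.10057023]
 front (441, array([0.67 , 0.021, 0.086])) (464, array([0.685, 0.021, 0.091]))
180 [ 0.68618103 -0.01930838  0.10192385]
 front (437, array([ 0.671, -0.022,  0.087])) (459, array([ 0.686, -0.021,  0.09 ]))
220 [ 0.68742388 -0.04815579  0.10093196]
 front (434, array([ 0.672, -0.052,  0.085])) (458, array([ 0.687, -0.05 ,  0.093]))
blk ((508.10821533203125, -320.862060546875), (41.851436614990234, 46.46331024169922), 67.13575744628906)
cap [ 0.60018952 -0.35764968  0.17821019]
carton ((760.880859375, 185.71568298339844), (61.39425277709961, 81.62828826904297), 17.11455535888672)
```

View pics/s34.png

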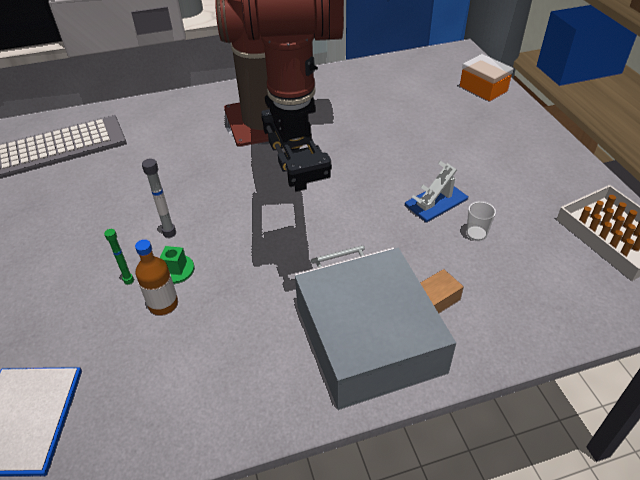

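View pics/w34.png

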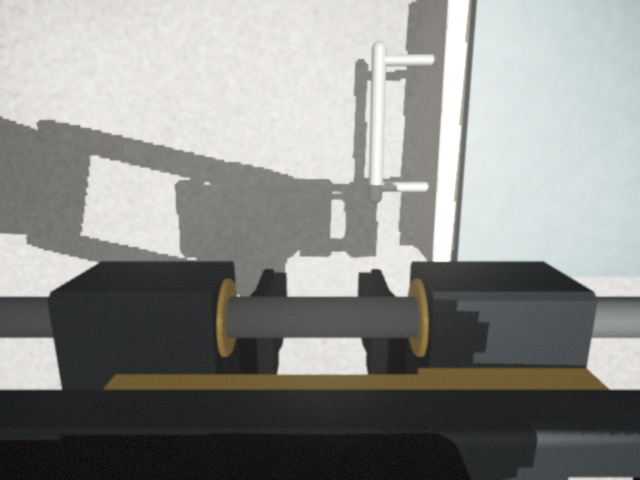

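The drawer front sits flush against the unit: its front face is at x≈0.670 and the unit's edge at 0.685. The stand is upright at its old place, and the bottle, beaker and carton have not moved. Handing in.

Run:
```python
from station import manip
print(manip.job_done())
```

```text
the job is handed in; nothing more can be done
None
```

The whole job was carried out in the order asked, and I handed it in at about 41 s of the 72 s allowed.

- **Drawer open:** I pulled it to its end stop (18 N at x=0.4455). On release it may have crept back 1–2 mm; later camera checks put the handle at about 0.447–0.448.
- **Column out and on the rest:** I drew it straight up out of the stand.
    - **First try:** the lower fitting rode up onto the top edge of the stop. I drew it back up the slope, but a light grip would not let it sag the rest of the way. I let go with its lower end about 15 mm high, and it dropped into the notch.
    - **Check after letting go:** it lay at 45°, with the notches 27.5 and 95 mm from its lower end, so that end was at the stop.
- **Column into the drawer:** I took it again near its middle (about 3 mm off centre) and laid it in the blue notches. The wrist camera showed it level along its whole length before I shut the drawer; I have no view of it inside since then.
- **Drawer shut:** it met its stop at x=0.6276, against 0.6274 predicted.
- **Last look:** the drawer front is flush. The stand is upright in place, and the bottle and carton match their first positions to within 1 mm. I checked the beaker only by eye, and it looked unmoved. The gripper was clear of everything.

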